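# Set and lock the length stop, then lay the tube against it

### The arm

A 6-joint arm with a two-finger parallel gripper is mounted at the origin on a cart in front of the work surface, level with it; the furniture and walls round the work are solid. World frame = base frame: x ahead of the robot, y to its left, z up, the work surface at z = 0. Lengths are in mm, angles in degrees, forces in N, time in s.
With the tool pointing down it reaches from about 250 to 775 mm from the base axis. Payload 8.9 kg.
Tool frame: the origin (TCP) lies at the centre of the arm's flange, where the gripper is bolted on; the fingertips stand 173 mm ahead of it and the grasp point (between the pads) lies 155 mm ahead of it; x points along the fingers, y is the direction in which the jaws open and shut, and the axes are right-handed (so a half turn about x gives the same grasp; the last joint's range is limited). The gripper opens to 85 mm and grips with 20 to 120 N. Pads are 22 mm wide; open, the fingers measure 114 mm over their backs; the gripper's body (76 mm by 85 mm) begins 54 mm behind the grasp point. The pads swing forward as they close: fully open they stand 13 mm farther back than shut.
Start: joints at [-75.934, 16.656, -8.789, 64.555, 0, 82.019], TCP at [197.073, -486.607, 404.705] pointing down, gripper open.
Joint ranges: [-144.48, 144.48], [-52.06, 99.96], [-74.48, 78.29], [-112.23, 115.85], [-86.99, 84.42], [-180, 180]. Speed limits (degrees/s): [127.2, 127.2, 159.86, 180, 180, 180].

### API

Orientations are given as a 3x3 rotation matrix whose columns are the frame's x, y, z axes.
In Python, from cell import manip gives the robot as it stands. The module is installed in compiled form; this text tells all that it offers.
- The arm moves only by the shell command python3 -m inch 'ROWS' [OPENING]. ROWS is JSON, a list of rows, each a list of 4 numbers: the shift along the tool's x, y, z in m, then the turn about the tool's x in degrees. A call has 1 to 5 rows; each row is the pose to reach, as a shift and turn from the pose commanded when the call began, along the tool's axes at that moment; what a row does not reach only later rows make up. A row lasts 1/12 s, in which the tool goes at most 41.7 mm and 7.16 degrees, less where a joint would pass 70% of its speed; a pose out of reach is approached as far as the arm can. A call with a gripper value outside its range is refused whole. OPENING is the opening, from 0 (shut) to 1 (fully open), set as the call begins (- or left out, the last holds). The fingers move at their own pace and stop on an object; the grip force is fixed at half the most. Time passes only in rows, so rows that repeat a pose let the fingers close. It gives the time, the measured TCP pose, the force and the opening at its end, in the units of the state.
- manip.get_state(): the state, without advancing time (a new reading comes with each control period).
- manip.read_camera(name): name is "scene" or "top"; returns (picture, depth): 480x640x3 uint8, blue, green, red; 480x640 float32, mm along the optical axis (not along the pixel's ray), 0 where there is no reading.
- manip.camera_model(name): a dict with "intrinsics" (3x3 intrinsics, pixels), "eye" and "attitude" of the camera in the world. Camera axes: x right, y up, looking along -z (the intrinsics and any distortion apply to the point x, -y, -z); pixel columns grow to the right and rows downward; lengths in mm; the calibration is good to about 2 mm. A picture is of the moment at which its call begins. camera_model takes no time and is no camera call.
- manip.job_done(): hands the job in, once; it reports no verdict.
The state is a dict: "time": time; "joint_pos": joint angles; "qvel": joint speeds; "joint_efforts": joint torques, N m; "ee_pos": TCP position; "orientation": TCP orientation; "wrist_force": force on the tool from outside, world axes, zero at the start; "moment": the same for the moment, N m; "gripper_width": opening from 0.0 (shut) to 1.0 (fully open).
Only numpy, scipy, OpenCV 4.12 (cv2) and the standard library are available. Lean on these libraries where they do the work, as an engineer would, in place of code of your own. Each camera call takes 0.05 s, during which the arm holds its last target.

### The job

Set up the tube-sawing jig for the next cut: swing the clamp lever open, slide the blue stop carriage until its yellow pointer stands on the red mark, and swing the lever back to lock it there. Then take the aluminium tube from its wooden rest and lay it in the jig's black V rests with one end up against the steel stop plate, leaving the stop locked on the mark and the tube released. Do not shift or knock over the two bottles and the can standing around.

Things in the scene. Friction and masses are not known exactly. Their poses are not given: they have to be found in the camera images.
- jig: Tube-sawing jig, fixed. Plywood board, x -85 to 65, y -180 to 200, 14 mm thick; origin on its underside, z up. Five black V rests at x = 35 mm (y -160, -102, -78, -20, 30; 20 mm long, 33 mm wide, tops at 34 mm) carry the tube along y, its axis 45.5 mm up; apart from the carriage nothing over 30 mm within 50 mm of that axis. Near side: rail along y with the blue carriage, scale at x = -71 mm.
- carriage (a joint): Position of the stop carriage along jig y, m: grows toward +y, 0 to 0.16; the stop plate's face lies at jig y = -0.05 + this value. Slides at about 7 N with the lever open; held fast (over 40 N) when locked. Starts on the +y side of the mark, 40 to 130 mm off.
- stop_face (a point): Point on the steel stop plate's face which the tube's end shall touch, on the line of the tube's axis in the V rests. Plate 85 mm wide, 10 mm thick, 38 to 74 mm above the jig's underside, part of the carriage. Axes as the jig's: the face looks to -y, the tube lies on its -y side.
- pointer_tip (a point): Outer tip of the yellow pointer on the carriage's scale side, in line (same y) with the stop face; axes as the jig's.
- mark: Red mark, a band 26 mm long across the scale, 8 mm wide along y, 3 mm thick, fixed on the scale; origin at the centre of its underside, axes as the jig's. The pointer shall stand over it (same jig y).
- carriage_grip (a point): Point in the black upright grip on the carriage, 24 mm over the carriage's flat top, 17 mm below the grip's top. Grip 14 mm thick along jig x, 30 mm along jig y, to pinch across x from above. Axes as the jig's. Carriage body 50 mm (x) by 85 mm (y, from the stop face to +y), its top 52 mm above the jig's underside.
- lever_pivot (a point): Axis (vertical) of the clamp lever, on the carriage's top, 65 mm to +y of the stop face; axes as the jig's.
- lever (a joint): Angle of the clamp lever, rad: 0 to 0.15 locked (lever points to jig +y); grows as it swings open, counter-clockwise from above, toward jig -x; end stop at 1.5. Clamp is free from 0.5 on. Stays where it is left; needs about 1 to 2 N at the handle.
- lever_knob (a point): Point in the red upright handle at the lever's end, 65 mm from the pivot axis: a cylinder 18 mm in diameter that spins freely on the lever; the point lies 20 mm below its top and 24 mm above the lever arm's top. The handle spins, so this point's x and y axes mean nothing.
- rest: Wooden rest, fixed: 120 x 60 x 10 mm, origin at the centre of its underside, with two black V rests (same as the jig's) at x = -45 and +45 mm that carry the tube along its x axis.
- tube: Aluminium tube, loose, 36 mm diameter, 160 mm long, about 0.15 kg; origin at its centre, x axis along the tube. Lies in the rest with its axis 41.5 mm above the bench; it rolls if pushed. Its side is free for fingers everywhere.
- lilac_bottle: Lilac bottle, loose, 62 mm diameter, 116 mm tall, origin at the centre of its underside; must stay standing in place.
- can: Drinks can, loose, 53 mm diameter, 134 mm tall, origin at the centre of its underside; must stay standing in place.
- white_bottle: White bottle, loose, 49 mm diameter, 125 mm tall, origin at the centre of its underside; must stay standing in place.

How it is judged:
By the outcome, as a careful person would: the job done as asked, in the order asked, and still so for the second after the job is handed in, with the robot touching nothing.
It also fails if it takes over 72 s, if anything falls off the work surface, if the arm or the gripper's body presses on something with over 40 N, if the wrist force passes 120 N, or if a joint passes its speed limit or range.

## Working session

There is one attempt and no reset: what is moved stays moved. The work goes in short steps, Python scripts to look and compute and a shell command to move; the robot and the scene stay as the last step left them, time stands still between calls to the robot, and variables do not carry over. Pictures are saved under pics/ and viewed, and the job is handed in when it is done.

```bash
ls; mkdir -p pics; cat > h.py <<'E'
import numpy as np, cv2
from cell import manip
def grab(tag):
    out={}
    for n in ("scene","top"):
        im,d=manip.read_camera(n); out[n]=(im,d)
        cv2.imwrite(f"pics/{n}_{tag}.png",im); np.savez_compressed(f"pics/{n}_{tag}.npz",im=im,d=d)
    return out
def load(n,tag):
    z=np.load(f"pics/{n}_{tag}.npz"); return z["im"],z["d"]
def ray(n,u,v):
    m=manip.camera_model(n);K=np.array(m["intrinsics"]);R=np.array(m["attitude"]);e=np.array(m["eye"])
    dist=m.get("distortion")
    p=np.linalg.solve(K,[u,v,1.0]); return e,R@np.array([p[0],-p[1],-p[2]])
def onz(n,u,v,z):
    e,d=ray(n,u,v); return e+d*(z-e[2])/d[2]
def withd(n,u,v,dep):
    e,d=ray(n,u,v); return e+d*dep
def cloud(n,d):
    m=manip.camera_model(n);K=np.array(m["intrinsics"]);R=np.array(m["attitude"]);e=np.array(m["eye"])
    v,u=np.mgrid[0:480,0:640]; p=np.stack([u,v,np.ones_like(u)],-1)@np.linalg.inv(K).T
    p=p*np.array([1,-1,-1])
    return e+(p*d[...,None])@R.T
E
python3 - <<'E'
from h import *
print(manip.get_state())
for n in("scene","top"): print(manip.camera_model(n))
grab("a")
E
```

```text
pics
{'time': 0.0, 'joint_pos': array([-7.59351056e+01,  1.66877729e+01, -8.83007501e+00,  6.45546097e+01,
        2.28268280e-04,  8.20176252e+01]), 'qvel': array([ 0.07113808, -0.03118974,  0.04533831,  0.02415248,  0.04396147,
        0.06345335]), 'joint_efforts': array([ 1.69309506e-04, -5.37144041e+01,  3.31369364e+01,  1.60399487e-02,
       -1.07286396e-04, -1.71189322e-05]), 'ee_pos': array([ 197.01363927, -486.40621367,  404.14911563]), 'orientation': array([[-3.03465318e-04,  3.75371202e-01, -9.26874516e-01],
       [ 1.22768050e-03, -9.26873720e-01, -3.75371282e-01],
       [-9.99999200e-01, -1.25181793e-03, -1.79561876e-04]]), 'wrist_force': array([-0.21542866,  0.06432592,  0.18479612]), 'moment': array([ 0.01794558, -0.00952838,  0.01261747]), 'gripper_width': 0.9977012818205628}
{'intrinsics': array([[611.58215169,   0.        , 320.45177579],
       [  0.        , 611.58215169, 251.81905283],
       [  0.        ,   0.        ,   1.        ]]), 'eye': array([-181.54420877,  640.07423265,  604.12064169]), 'attitude': array([[-0.6758034 ,  0.33250046, -0.6578246 ],
       [-0.73673736, -0.33200059,  0.58906168],
       [-0.02253488,  0.88273385,  0.46933264]])}
{'intrinsics': array([[610.91832671,   0.        , 323.88788992],
       [  0.        , 610.91832671, 230.28084718],
       [  0.        ,   0.        ,   1.        ]]), 'eye': array([ 355.37727285,  -54.94147746, 1136.25928497]), 'attitude': array([[-0.00475288,  0.98255518, -0.18591052],
       [-0.99961178, -0.0097723 , -0.02609204],
       [-0.02745365,  0.18571433,  0.98222018]])}
```

View pics/top_a.png

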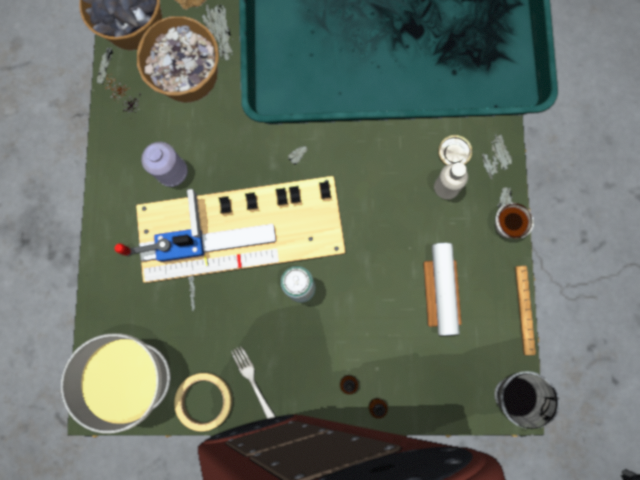

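View pics/scene_a.png

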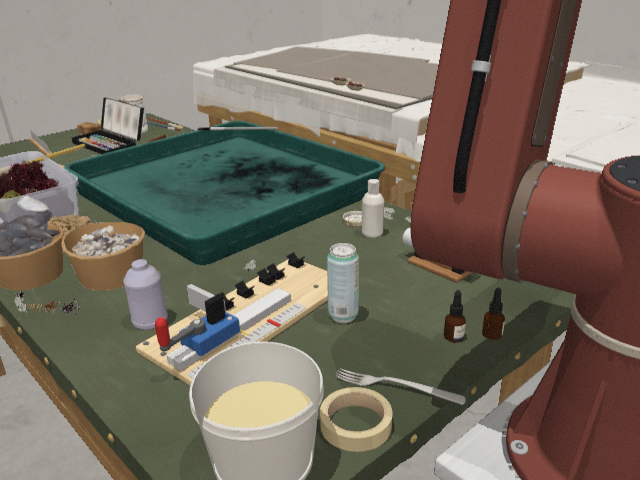

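The top view has world +x up and +y left. The jig is at about (240,230), the lever knob at (122,248), the mark at (239,262), the tube at (445,290) and the can at (297,285). Next I'll measure with masks.

```bash
python3 - <<'E'
from h import *
im,d=load("top","a")
cv2.imwrite("pics/top_a_z1.png",cv2.resize(im[165:295,100:360],None,fx=3,fy=3,interpolation=cv2.INTER_CUBIC))
cv2.imwrite("pics/top_a_z2.png",cv2.resize(im[120:350,400:540],None,fx=2.5,fy=2.5,interpolation=cv2.INTER_CUBIC))
im2,d2=load("scene","a")
cv2.imwrite("pics/scene_a_z1.png",cv2.resize(im2[240:400,120:380],None,fx=3,fy=3,interpolation=cv2.INTER_CUBIC))
P=cloud("top",d)
print("bench",P[320,300],P[400,300], P[130,150])
hsv=cv2.cvtColor(im,cv2.COLOR_BGR2HSV)
# board
m=((hsv[...,0]>10)&(hsv[...,0]<32)&(hsv[...,1]>60)&(hsv[...,2]>150)).astype(np.uint8); m[:165]=0;m[300:]=0;m[:,360:]=0;m[:,:120]=0
m=cv2.morphologyEx(m,cv2.MORPH_CLOSE,np.ones((25,25)))
c=max(cv2.findContours(m,0,2)[0],key=cv2.contourArea); r=cv2.minAreaRect(c); b=cv2.boxPoints(r); print(b, r)
for p in b: print("corner",p,onz("top",*p,14))
# red
rd=(((hsv[...,0]<8)|(hsv[...,0]>172))&(hsv[...,1]>150)&(hsv[...,2]>80)).astype(np.uint8)
n,l,s,ce=cv2.connectedComponentsWithStats(rd[:300])
for i in range(1,n):
    if s[i,4]>15: print("red",s[i],ce[i],onz("top",*ce[i],17), np.median(P[:300][l==i],axis=0))
bl=((hsv[...,0]>100)&(hsv[...,0]<125)&(hsv[...,1]>150)&(hsv[...,2]>80)).astype(np.uint8)
n,l,s,ce=cv2.connectedComponentsWithStats(bl)
for i in range(1,n):
    if s[i,4]>30: print("blue",s[i],ce[i], np.median(P[l==i],axis=0))
# height slices
for nm,(u0,v0,u1,v1) in dict(tube=(420,235,470,345),can=(275,260,320,305),white=(430,155,475,205),lilac=(135,135,190,190)).items():
    q=P[v0:v1,u0:u1].reshape(-1,3); q=q[q[:,2]>25]; top=q[q[:,2]>q[:,2].max()-6]
    print(nm,len(q),q.min(0),q.max(0),"top",top.mean(0),top.min(0),top.max(0))
E
```

```text
bench [402.41388464  20.01949222   1.47367407] [259.72461518  19.8183528   -0.92875093] [773.59512901 315.83704631   3.65976508]
[[131.22588 204.54025]
 [333.76245 174.83487]
 [345.2353  253.05884]
 [142.69873 282.76422]] ((238.2305908203125, 228.79954528808594), (79.06085205078125, 204.703369140625), 81.6561050415039)
corner [131.22588 204.54025] [621.27009919 341.23601975  14.        ]
corner [333.76245 174.83487] [674.93455009 -44.42788331  14.        ]
corner [345.2353  253.05884] [524.3899622  -64.54561011  14.        ]
corner [142.69873 282.76422] [472.03155211 311.65275963  14.        ]
red [114 243  15  12 123] [120.94308943 248.82113821] [535.68557428 354.98011603  17.        ] [521.535902   322.7794501  105.17219463]
red [238 255   3  13  25] [238.92 260.96] [510.88100635 132.72321752  17.        ] [510.6287306  132.72989381  17.1769918 ]
blue [157 231  46  29 672] [179.5625 247.1875] [528.27840945 235.80221781  51.69794235]
tube 1870 [ 355.37727285 -261.09125763   28.17159838] [ 533.7192737   -54.94147746 1136.25928497] top [ 355.37727285  -54.94147746 1136.25928497] [ 355.37727285  -54.94147746 1136.25928497] [ 355.37727285  -54.94147746 1136.25928497]
can 941 [355.37727285 -54.94147746  25.31082459] [ 487.63506683   44.71801843 1136.25928497] top [ 355.37727285  -54.94147746 1136.25928497] [ 355.37727285  -54.94147746 1136.25928497] [ 355.37727285  -54.94147746 1136.25928497]
white 794 [ 355.37727285 -280.19626834   25.40102424] [ 674.87528126  -54.94147746 1136.25928497] top [ 355.37727285  -54.94147746 1136.25928497] [ 355.37727285  -54.94147746 1136.25928497] [ 355.37727285  -54.94147746 1136.25928497]
lilac 1279 [355.37727285 -54.94147746  25.07308787] [ 719.80917278  301.35973987 1136.25928497] top [ 355.37727285  -54.94147746 1136.25928497] [ 355.37727285  -54.94147746 1136.25928497] [ 355.37727285  -54.94147746 1136.25928497]
```

View pics/top_a_z1.png

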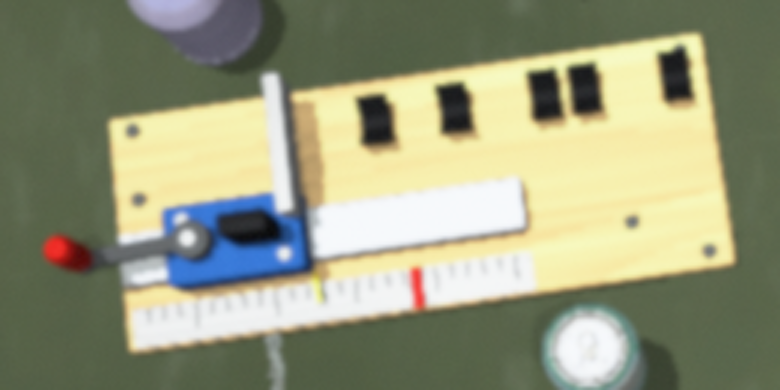

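View pics/scene_a_z1.png

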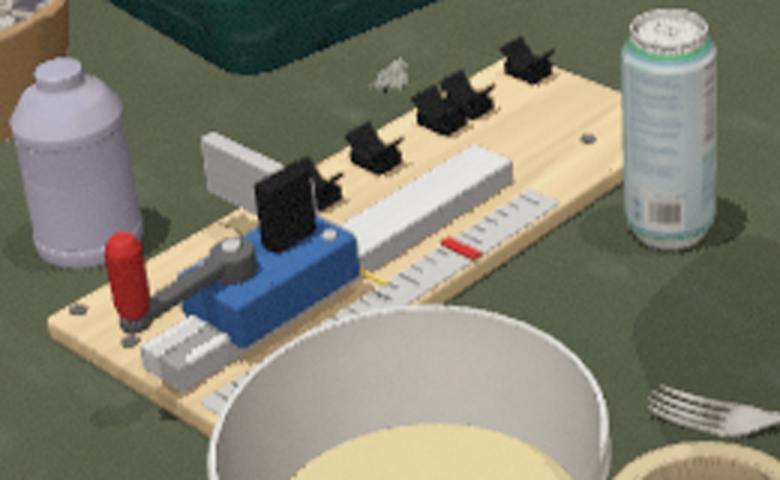

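View pics/top_a_z2.png

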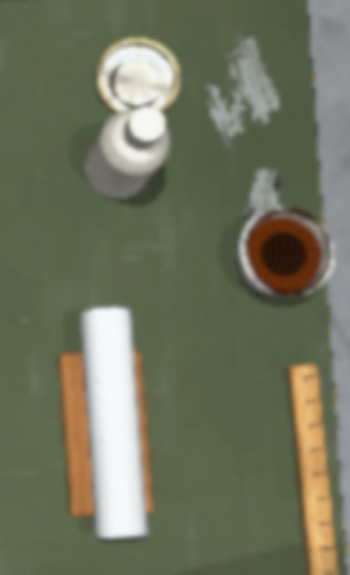

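```bash
cat >> h.py <<'E'
def fit2d(A,B):
    A=np.array(A,float);B=np.array(B,float);a=A-A.mean(0);b=B-B.mean(0)
    th=np.arctan2((a[:,0]*b[:,1]-a[:,1]*b[:,0]).sum(),(a*b).sum())
    R=np.array([[np.cos(th),-np.sin(th)],[np.sin(th),np.cos(th)]]);t=B.mean(0)-R@A.mean(0)
    return np.degrees(th),R,t,B-(A@R.T+t)
E
python3 - <<'E'
from h import *
im,d=load("top","a")
z=lambda u,v:(u/3+100-1/3,v/3+165-1/3)
A=[(65,200),(65,-180),(-85,-180),(-85,200)]
B=[onz("top",*z(u,v),14)[:2] for u,v in [(108,118),(702,33),(735,262),(130,352)]]
th,R,t,res=fit2d(A,B);print("corners th",th,t,res.round(1))
# V rests: dark masks
hsv=cv2.cvtColor(im,cv2.COLOR_BGR2HSV)
m=(hsv[...,2]<75).astype(np.uint8);m[:170]=0;m[215:]=0;m[:,:212]=0;m[:,335:]=0
n,l,s,ce=cv2.connectedComponentsWithStats(m)
for i in range(1,n):
    if s[i,4]>20:
        w=onz("top",*ce[i],28); print(s[i],ce[i],w,"jig",((w[:2]-t)@R))
for nm,(u,v),zz in [("mark",(417,288),17),("mark_lo",(421,309),17),("mark_hi",(414,268),17),("pointer tip",(319,303),20),("pointer base",(316,280),20),("pivot",(188,238),65),("bodyBR",(312,268),52),("bodyBL",(173,287),52),("plate_low_edge",(285,210),74),("plate top",(270,73),74),("knobtop",(60,250),110),("gripA",(222,225),93),("gripB",(275,228),93)]:
    w=onz("top",*z(u,v),zz); print(nm,w.round(1),"jig",((w[:2]-t)@R).round(1))
P=cloud("top",d);ok=d>0
rd=(((hsv[...,0]<8)|(hsv[...,0]>172))&(hsv[...,1]>150)&(hsv[...,2]>80))&ok; rd[:, 140:]=0; rd[300:]=0
q=P[rd]; print("knob cloud",np.percentile(q,[5,50,95],axis=0).round(1))
Q=P.copy();Q[~ok]=-999
for nm,(u0,v0,u1,v1),lo in [("tube",(425,235,470,345),30),("can",(275,260,320,305),100),("white",(430,155,475,205),90),("lilac",(135,135,190,190),90),("grip",(170,228,196,250),80),("rest",(420,250,470,335),5)]:
    q=Q[v0:v1,u0:u1].reshape(-1,3); q=q[q[:,2]>lo]; print(nm,len(q),np.percentile(q,[3,50,97],axis=0).round(1).tolist())
E
```

```text
corners th 7.8770652001413675 [585.11675211 125.51049463] [[ 0.1  0.2]
 [-0.9 -0.4]
 [ 0.8  0.9]
 [-0.1 -0.8]]
[321 182   9  16 114] [324.85087719 189.63157895] [642.50155353 -27.67094659  28.        ] jig [  35.85012423 -159.60055752]
[290 187  10  15 115] [294.59130435 194.12173913] [634.51729513  28.98541627  28.        ] jig [  35.70584593 -102.38455435]
[277 189  10  15 119] [281.40336134 196.27731092] [630.65538355  53.67447662  28.        ] jig [ 35.26396128 -77.39918263]
[247 194  10  15 121] [251.24793388 200.87603306] [622.46095044 110.12731814  28.        ] jig [ 34.88359918 -20.35597642]
[220 197  11  16 123] [224.92682927 204.59349593] [615.87810381 159.412492    28.        ] jig [35.11730244 29.36632858]
mark [511.4 133.2  17. ] jig [-71.9  17.7]
mark_lo [498.3 130.5  17. ] jig [-85.3  16.8]
mark_hi [523.9 135.3  17. ] jig [-59.2  18.1]
pointer tip [502.2 193.2  20. ] jig [-72.9  78.4]
pointer base [516.5 195.5  20. ] jig [-58.3  78.7]
pivot [536.  263.1  65. ] jig [-29.8 143. ]
bodyBR [519.2 191.   52. ] jig [-56.3  73.9]
bodyBL [508.4 274.7  52. ] jig [-55.5 158.3]
plate_low_edge [550.8 203.2  74. ] jig [-23.4  81.7]
plate top [634.7 215.2  74. ] jig [61.4 82. ]
knobtop [522.2 323.2 110. ] jig [-35.3 204.5]
gripA [538.8 235.2  93. ] jig [-30.9 115. ]
gripB [536.7 204.1  93. ] jig [-37.2  84.4]
knob cloud [[515.7 318.3  76.2]
 [521.7 322.8 105.1]
 [530.  334.5 110.6]]
tube 1850 [[378.1, -256.4, 43.9], [452.2, -237.7, 55.8], [528.7, -222.5, 61.2]]
can 820 [[436.9, -4.4, 114.4], [459.0, 18.2, 128.9], [482.9, 41.5, 135.1]]
white 375 [[634.6, -271.8, 90.6], [646.2, -254.6, 112.9], [663.0, -241.9, 126.9]]
lilac 793 [[663.1, 245.1, 90.8], [683.9, 266.4, 101.5], [711.6, 294.3, 117.4]]
grip 155 [[532.8, 210.7, 82.1], [539.8, 223.8, 91.5], [547.2, 238.5, 95.6]]
rest 2532 [[379.7, -268.0, 6.6], [447.5, -233.7, 52.6], [516.4, -212.2, 60.9]]
```

The jig pose fits well: yaw is 7.88°, the origin is (585.1, 125.5), and all five V rests land within 1 mm. The stop face is at about jig y 78 and the mark at about 17.4. Next are the tube axis and a move helper, then the first move.

```bash
cat >> h.py <<'E'
TH=np.radians(7.877);RJ=np.array([[np.cos(TH),-np.sin(TH)],[np.sin(TH),np.cos(TH)]]);TJ=np.array([585.1,125.5])
def j2w(x,y): return RJ@np.array([x,y])+TJ
def w2j(p): return RJ.T@(np.array(p)[:2]-TJ)
def rem(xy,z,head):
    """remaining shift (mm, tool axes) and turn (deg) to TCP xy,z with tool y heading head"""
    s=manip.get_state();R=np.array(s["orientation"]);d=np.array([*xy,z])-s["ee_pos"]
    h=np.degrees(np.arctan2(R[1,1],R[0,1])); t=-((head-h+180)%360-180)
    print("t",round(s["time"],2),"pos",s["ee_pos"].round(1),"jig",w2j(s["ee_pos"]).round(1),"head",round(h,2),"F",s["wrist_force"].round(1),"w",round(s["gripper_width"],3))
    print("SHIFT mm",(R.T@d).round(1),"turn",round(t,2),"j",s["joint_pos"].round(0))
E
python3 - <<'E'
from h import *
im,d=load("top","a");P=cloud("top",d);hsv=cv2.cvtColor(im,cv2.COLOR_BGR2HSV)
m=((hsv[...,1]<45)&(hsv[...,2]>150)&(d>0)); m[:235]=0;m[345:]=0;m[:,:425]=0;m[:,475:]=0
q=P[m]; q=q[(q[:,2]>30)&(q[:,2]<70)]; print(len(q))
top=q[q[:,2]>52]; c=top[:,:2].mean(0);u,s,vt=np.linalg.svd(top[:,:2]-c); ax=vt[0]*np.sign(vt[0][0]); print("tube c",c,"head",np.degrees(np.arctan2(ax[1],ax[0])))
e=(q[:,:2]-c)@ax; n=(q[:,:2]-c)@np.array([-ax[1],ax[0]]); print("ext",np.percentile(e,[0.5,99.5]),np.percentile(n,[1,99]),np.percentile(q[:,2],[50,98]))
mm=m.astype(np.uint8); k=max(cv2.findContours(mm,0,2)[0],key=cv2.contourArea); b=cv2.boxPoints(cv2.minAreaRect(k)); 
for p in b: print(p,onz("top",*p,45).round(1))
im2,d2=load("scene","a");P2=cloud("scene",d2);h2=cv2.cvtColor(im2,cv2.COLOR_BGR2HSV)
r=(((h2[...,0]<8)|(h2[...,0]>172))&(h2[...,1]>150)&(h2[...,2]>80)&(d2>0)); r[:310]=0;r[355:]=0;r[:,:150]=0;r[:,175:]=0
q=P2[r];print("knob scene",np.percentile(q,[3,50,97],axis=0).round(1)); 
k=(P2[...,2]>80)&(d2>0)&(h2[...,2]<60); k[:285]=0;k[330:]=0;k[:,:200]=0;k[:,230:]=0; q=P2[k]; print("grip scene",np.percentile(q,[3,50,97],axis=0).round(1), [w2j(x).round(1) for x in q[::30]])
print("grip jig", w2j([539.8,223.8]),"knob",w2j([521.7,322.8]))
rem(j2w(-35,204.5),400,7.9)
E
```

```text
1751
tube c [ 452.85636361 -239.65099204] head 2.1101637150056227
ext [-78.08917722  79.84202502] [-17.85056098  15.8674436 ] [56.03337118 61.71317855]
[431.5353  243.05194] [ 536.6 -220.    45. ]
[451.55374 241.48798] [ 539.1 -256.    45. ]
[458.75223 333.62872] [ 375.3 -261.4   45. ]
[438.7338 335.1927] [ 372.8 -226.4   45. ]
knob scene [[513.8 317.7  68.6]
 [517.2 326.2  92.1]
 [525.2 331.8 110.3]]
grip scene [[531.7 209.2  80.6]
 [535.7 224.6  89.1]
 [543.4 236.5  93.9]] [array([-28.4,  89.5]), array([-33.9, 100.7]), array([-35.6,  98.6]), array([-35. , 112.1]), array([-37.3,  90.8]), array([-24.8, 115. ]), array([-34.9, 115.7])]
grip jig [-31.4008623 103.5807214] knob [-35.76243581 204.1271618 ]
t 0.1 pos [ 197.  -486.4  404.2] jig [-468.3 -553. ] head -67.96 F [ 0.4 -0.1 -0.1] w 1.005
SHIFT mm [   5.  -628.4 -605.5] turn -75.86 j [-76.  17.  -9.  65.   0.  82.]
```

```bash
python3 -m inch '[[0,-0.2,-0.2,-36],[0,-0.2,-0.2,-36],[0,-0.2,-0.2,-36],[0,-0.2,-0.2,-36],[0,-0.2,-0.2,-36]]' 0.5; python3 - <<'E'
from h import *
rem(j2w(-35,204.5),400,7.9)
E
```

```text
time: 0.52
ee_pos: [278.4, -292.9, 404.4]
orientation: [[-0.0, 0.85, -0.527], [0.0, -0.527, -0.85], [-1.0, -0.0, -0.0]]
wrist_force: [2.1, -0.1, 0.9]
gripper_width: 0.5
t 0.52 pos [ 278.4 -292.9  404.4] jig [-361.2 -372.4] head -31.84 F [ 2.1 -0.1  0.9] w 0.5
SHIFT mm [   4.7 -117.7 -652.2] turn -39.74 j [-57.   3. -25.  61.   0.  65.]
```

```bash
python3 -m inch '[[0,-0.036,-0.2,-35.7],[0,-0.036,-0.2,-35.7],[0,-0.036,-0.2,-35.7],[0,-0.036,-0.2,-35.7],[0,-0.036,-0.2,-35.7]]' ; python3 - <<'E'
from h import *
rem(j2w(-35.5,204.3),400,7.877)
E
```

```text
time: 0.93
ee_pos: [354.3, -103.9, 404.7]
orientation: [[0.0, 0.998, 0.068], [0.0, 0.068, -0.998], [-1.0, 0.0, -0.0]]
wrist_force: [2.0, -1.1, -0.2]
gripper_width: 0.499
t 0.93 pos [ 354.3 -103.9  404.7] jig [-260.1 -195.6] head 3.92 F [ 2.  -1.1 -0.2] w 0.499
SHIFT mm [   4.8  196.4 -414.5] turn -3.96 j [-28.  -1. -29.  61.   0.  58.]
```

```bash
python3 -m inch '[[0,0.196,-0.414,-3.96],[0,0.196,-0.414,-3.96],[0,0.196,-0.414,-3.96],[0,0.196,-0.414,-3.96],[0,0.196,-0.414,-3.96]]' ; python3 - <<'E'
from h import *
rem(j2w(-35.5,204.3),400,7.877)
E
```

```text
time: 1.35
ee_pos: [431.6, 89.5, 404.7]
orientation: [[0.0, 0.991, 0.131], [-0.0, 0.131, -0.991], [-1.0, 0.0, 0.0]]
wrist_force: [1.1, -0.7, 0.2]
gripper_width: 0.501
t 1.35 pos [431.6  89.5 404.7] jig [-157.   -14.6] head 7.53 F [ 1.1 -0.7  0.2] w 0.501
SHIFT mm [   4.6  120.2 -219.6] turn -0.34 j [  2.   7. -21.  62.  -0.  85.]
```

```bash
python3 -m inch '[[0.03,0.120,-0.2196,-0.34],[0.03,0.120,-0.2196,-0.34],[0.03,0.120,-0.2196,-0.34],[0.03,0.120,-0.2196,-0.34],[0.03,0.120,-0.2196,-0.34]]' ; python3 -m inch '[[0.005,0.018,-0.034,0],[0.005,0.018,-0.034,0],[0.005,0.018,-0.034,0],[0.005,0.018,-0.034,0]]'; python3 - <<'E'
from h import *
rem(j2w(-35.5,204.3),251,7.877)
grab("b")
E
```

```text
time: 1.77
ee_pos: [506.2, 282.4, 379.2]
orientation: [[-0.0, 0.991, 0.137], [-0.0, 0.137, -0.991], [-1.0, -0.0, 0.0]]
wrist_force: [0.5, 0.5, 1.0]
gripper_width: 0.497
time: 2.1
ee_pos: [519.0, 316.2, 374.3]
orientation: [[-0.001, 0.991, 0.137], [-0.001, 0.137, -0.991], [-1.0, -0.001, 0.001]]
wrist_force: [0.0, 0.0, -0.2]
gripper_width: 0.502
t 2.1 pos [519.  316.2 374.3] jig [-39.4 197.9] head 7.89 F [ 0.   0.  -0.2] w 0.502
SHIFT mm [123.3   4.   -6.5] turn 0.01 j [ 24.  27.   2.  65.  -0. 107.]
```

```bash
python3 -m inch '[[0,0.0044,-0.0064,0],[0.04,0.0044,-0.0064,0],[0.08,0.0044,-0.0064,0],[0.1,0.0044,-0.0064,0],[0.123,0.0044,-0.0064,0]]' ; python3 -m inch '[[0,0,0,0]]'; python3 - <<'E'
from h import *
rem(j2w(-35,204.3),251,7.877)
grab("c")
E
```

```text
time: 2.62
ee_pos: [522.7, 322.6, 250.9]
orientation: [[-0.0, 0.991, 0.136], [-0.0, 0.136, -0.991], [-1.0, -0.0, 0.0]]
wrist_force: [1.1, 0.6, -0.0]
gripper_width: 0.499
time: 2.7
ee_pos: [521.4, 322.0, 248.1]
orientation: [[-0.006, 0.991, 0.136], [-0.003, 0.136, -0.991], [-1.0, -0.006, 0.002]]
wrist_force: [-0.8, 0.0, -0.4]
gripper_width: 0.503
t 2.7 pos [521.4 322.  248.1] jig [-36.1 203.4] head 7.79 F [-0.8  0.  -0.4] w 0.503
SHIFT mm [-2.9  1.1 -0.9] turn -0.08 j [ 25.  33.  -8.  50.   0. 107.]
```

View pics/scene_c.png

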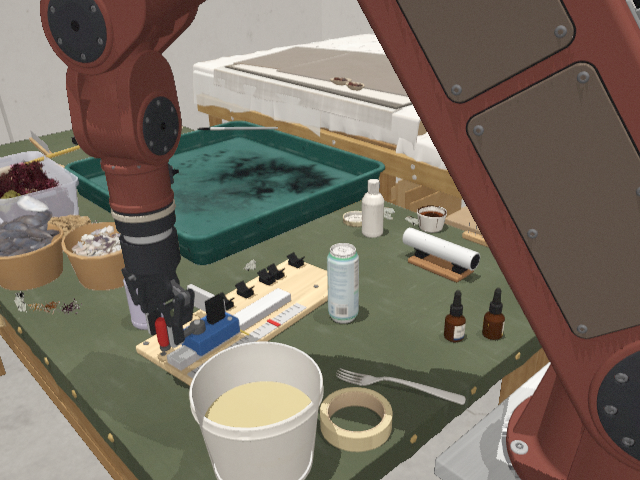

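The knob at about (163,330) stands between the fingers. I'll close on it.

```bash
python3 -m inch '[[0,0,0,0],[0,0,0,0],[0,0,0,0],[0,0,0,0],[0,0,0,0]]' 0; python3 -m inch '[[0,0,0,0],[0,0,0,0],[0,0,0,0]]'; python3 - <<'E'
from h import *
rem(j2w(-35,204.3),251,7.877)
E
```

```text
time: 3.22
ee_pos: [523.6, 323.6, 253.8]
orientation: [[0.003, 0.991, 0.137], [0.001, 0.137, -0.991], [-1.0, 0.003, -0.001]]
wrist_force: [-0.1, -0.1, 7.0]
gripper_width: 0.19
time: 3.47
ee_pos: [523.6, 323.6, 253.8]
orientation: [[0.003, 0.991, 0.137], [0.001, 0.137, -0.991], [-1.0, 0.003, -0.001]]
wrist_force: [0.7, -0.1, 6.6]
gripper_width: 0.189
t 3.47 pos [523.6 323.6 253.8] jig [-33.8 204.6] head 7.86 F [ 0.7 -0.1  6.6] w 0.189
SHIFT mm [ 2.8 -1.2  0.3] turn -0.02 j [ 25.  33.  -7.  50.  -0. 107.]
```

```bash
python3 -m inch '[[-0.003,0,0,0],[-0.003,-0.005,0.0005,0],[-0.003,-0.010,0.0015,0],[-0.003,-0.0154,0.0028,0],[-0.003,-0.021,0.005,0]]'; python3 -m inch '[[0,-0.0032,0.0014,0],[0,-0.0064,0.003,0],[0,-0.010,0.005,0],[0,-0.0138,0.0078,0],[0,-0.0171,0.0102,0]]'; python3 -m inch '[[0,-0.003,0.0026,0],[0,-0.0058,0.0055,0],[0,-0.0082,0.0085,0],[0,-0.011,0.0119,0],[0,-0.011,0.0119,0]]'; python3 - <<'E'
from h import *
rem(j2w(-35,204.3),251,7.877)
E
```

```text
time: 3.88
ee_pos: [502.1, 314.9, 254.6]
orientation: [[0.0, 0.991, 0.137], [-0.001, 0.137, -0.991], [-1.0, -0.0, 0.001]]
wrist_force: [2.9, -3.0, -10.8]
gripper_width: 0.188
time: 4.3
ee_pos: [487.2, 302.3, 254.7]
orientation: [[0.001, 0.991, 0.136], [-0.001, 0.136, -0.991], [-1.0, 0.001, 0.001]]
wrist_force: [7.7, -4.2, -13.8]
gripper_width: 0.183
time: 4.72
ee_pos: [478.2, 288.7, 254.8]
orientation: [[0.002, 0.991, 0.136], [-0.001, 0.136, -0.991], [-1.0, 0.002, 0.002]]
wrist_force: [7.1, -4.7, -15.7]
gripper_width: 0.183
t 4.72 pos [478.2 288.7 254.8] jig [-83.5 176.3] head 7.8 F [  7.1  -4.7 -15.7] w 0.183
SHIFT mm [  3.8  48.5 -28.1] turn -0.08 j [ 24.  27. -17.  46.  -0. 106.]
```

```bash
python3 -m inch '[[0,0,0,0],[0,0,0,0],[0,0,0,0],[0,0,0,0]]' 0.5; python3 -m inch '[[-0.03,0,0,0],[-0.06,0,0,0],[-0.08,0,0,0],[-0.08,0,0,0]]'; python3 - <<'E'
from h import *
rem(j2w(-31.5,100),330,7.877)
grab("d")
im,d=load("top","d"); cv2.imwrite("pics/top_d_z.png",cv2.resize(im[165:295,100:360],None,fx=3,fy=3,interpolation=cv2.INTER_CUBIC))
im,d=load("scene","d"); cv2.imwrite("pics/scene_d_z.png",cv2.resize(im[240:400,120:380],None,fx=3,fy=3,interpolation=cv2.INTER_CUBIC))
E
```

```text
time: 5.05
ee_pos: [477.8, 289.9, 255.5]
orientation: [[0.001, 0.991, 0.137], [0.001, 0.137, -0.991], [-1.0, 0.001, -0.001]]
wrist_force: [-0.4, 0.5, -0.2]
gripper_width: 0.505
time: 5.38
ee_pos: [479.0, 290.5, 339.6]
orientation: [[0.006, 0.991, 0.137], [0.003, 0.137, -0.991], [-1.0, 0.007, -0.002]]
wrist_force: [0.8, -0.0, -0.5]
gripper_width: 0.5
t 5.38 pos [479.  290.5 339.6] jig [-82.5 177.9] head 7.88 F [ 0.8 -0.  -0.5] w 0.5
SHIFT mm [ 9.7 50.9 78. ] turn 0.0 j [ 24.  23. -10.  57.   0. 106.]
```

View pics/top_d_z.png

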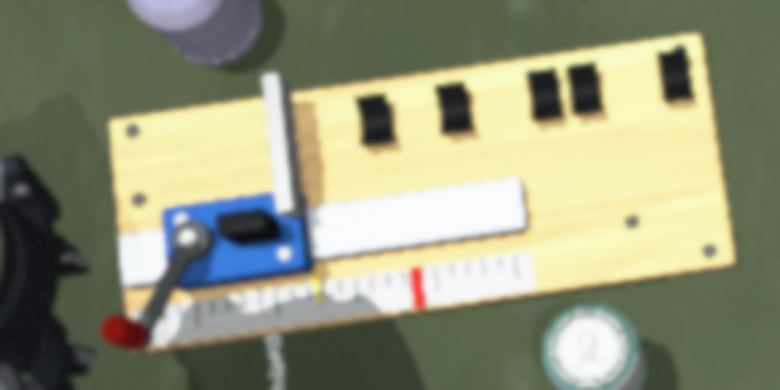

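View pics/scene_d_z.png

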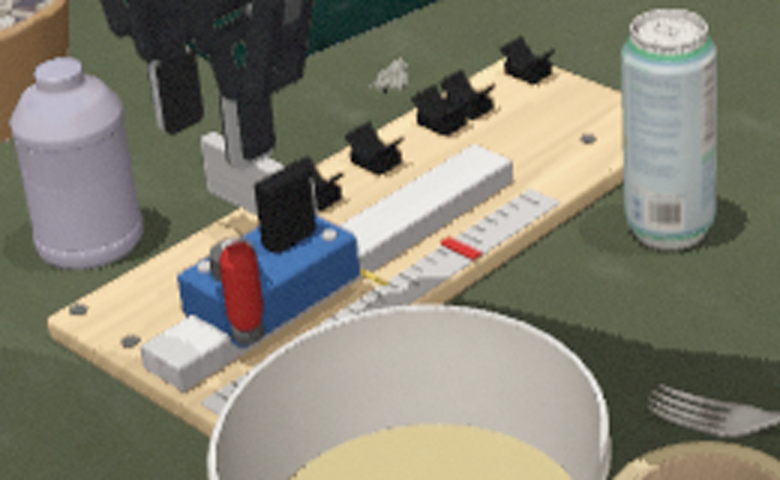

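```bash
python3 -m inch '[[0.0,0.026,0.04,0],[0.0,0.051,0.078,0],[0.0,0.051,0.078,0],[0.0,0.051,0.078,0]]'; python3 - <<'E'
from h import *
rem(j2w(-31.5,100),236,7.877)
o=grab("e")
im,d=load("top","e"); cv2.imwrite("pics/top_e_z.png",cv2.resize(im[165:295,100:360],None,fx=3,fy=3,interpolation=cv2.INTER_CUBIC))
for n in("top","scene"):
    for t in "ad":
        im,d=load(n,t);h=cv2.cvtColor(im,cv2.COLOR_BGR2HSV)
        b=cv2.split(im); m=((h[...,0]>22)&(h[...,0]<36)&(h[...,1]>110)&(h[...,2]>120))
        if n=="top": m[:255]=0;m[275:]=0;m[:,:195]=0;m[:,215:]=0
        else: m[:322]=0;m[345:]=0;m[:,235:255]&=True;m[:,:235]=0;m[:,258:]=0
        v,u=np.nonzero(m); print(n,t,list(zip(u,v)), d[v,u].round(0), cloud(n,d)[v,u][:,2].round(0))
E
```

```text
time: 5.82
ee_pos: [540.4, 217.2, 333.6]
orientation: [[-0.001, 0.991, 0.133], [-0.001, 0.133, -0.991], [-1.0, -0.001, 0.0]]
wrist_force: [0.0, 0.8, 0.3]
gripper_width: 0.499
t 5.82 pos [540.4 217.2 333.6] jig [-31.7  97. ] head 7.66 F [0.  0.8 0.3] w 0.499
SHIFT mm [97.6  0.4 -3.1] turn -0.22 j [15. 26. -7. 58. -0. 97.]
top a [(np.int64(204), np.int64(256)), (np.int64(205), np.int64(256)), (np.int64(204), np.int64(257)), (np.int64(205), np.int64(257)), (np.int64(206), np.int64(257)), (np.int64(204), np.int64(258)), (np.int64(205), np.int64(258)), (np.int64(206), np.int64(258))] [1131. 1126. 1126. 1124. 1139. 1127. 1127. 1138.] [23. 27. 27. 29. 14. 26. 26. 15.]
top d [(np.int64(204), np.int64(256)), (np.int64(205), np.int64(256)), (np.int64(204), np.int64(257)), (np.int64(205), np.int64(257)), (np.int64(206), np.int64(257)), (np.int64(204), np.int64(258)), (np.int64(205), np.int64(258)), (np.int64(206), np.int64(258))] [1127. 1130. 1124. 1126. 1141. 1126. 1128. 1139.] [27. 24. 29. 27. 12. 27. 25. 14.]
scene a [(np.int64(240), np.int64(330)), (np.int64(241), np.int64(330)), (np.int64(
[... 546 characters left out ...]
30. 26. 28. 27. 26. 28. 26. 27. 26. 27. 28. 12. 26. 28.]
scene d [(np.int64(240), np.int64(330)), (np.int64(241), np.int64(330)), (np.int64(242), np.int64(330)), (np.int64(241), np.int64(331)), (np.int64(242), np.int64(331)), (np.int64(243), np.int64(331)), (np.int64(244), np.int64(331)), (np.int64(242), np.int64(332)), (np.int64(243), np.int64(332)), (np.int64(244), np.int64(332)), (np.int64(244), np.int64(333)), (np.int64(245), np.int64(333)), (np.int64(246), np.int64(333)), (np.int64(247), np.int64(334)), (np.int64(248), np.int64(334))] [1000.  997.  998.  995.  994.  995.  993. 1013.  993.  991. 1010.  990.
  987.  986.  984.] [25. 27. 26. 26. 27. 26. 28. 15. 26. 27. 14. 26. 28. 27. 28.]
```

```bash
python3 - <<'E'
from h import *
for n,px in [("top",[(204.7,256),(205,257),(205.2,258)]),("scene",[(241,330),(244,331.7),(247,333.6)])]:
    for p in px: print(n,p,w2j(onz(n,*p,27)).round(1))
im,d=load("scene","a");h=cv2.cvtColor(im,cv2.COLOR_BGR2HSV)
m=(((h[...,0]<8)|(h[...,0]>172))&(h[...,1]>120)&(h[...,2]>80)).astype(np.uint8);m[:315]=0;m[330:]=0;m[:,:260]=0;m[:,290:]=0
n,l,s,ce=cv2.connectedComponentsWithStats(m); print(s,ce,[w2j(onz("scene",*c,17)) for c in ce])
print("mark top",w2j(onz("top",238.92,260.96,17)))
E
python3 -m inch '[[0,0,-0.003,0],[0.04,0,-0.003,0],[0.075,0,-0.003,0],[0.095,0,-0.003,0],[0.095,0,-0.003,0]]'; python3 -m inch '[[0,0,0,0],[0,0,0,0],[0,0,0,0],[0,0,0,0],[0,0,0,0]]' 0;  python3 -m inch '[[0,0,0,0],[0,0,0,0]]'; python3 -c '
from h import *
rem(j2w(-31.5,100),236,7.877)'
```

```text
top (204.7, 256) [-55.8  77.5]
top (205, 257) [-57.7  77.1]
top (205.2, 258) [-59.6  77. ]
scene (241, 330) [-56.5  73.8]
scene (244, 331.7) [-63.9  74.1]
scene (247, 333.6) [-71.5  74.8]
[[     0      0    640    480 307157]
 [   267    319     13      8     43]] [[319.50649342 239.48839193]
 [273.11627907 322.41860465]] [array([  62.47167527, -269.75872077]), array([-72.63589518,  15.67713605])]
mark top [-72.52878487  17.32654768]
time: 6.33
ee_pos: [535.6, 223.0, 235.6]
orientation: [[-0.008, 0.99, 0.138], [-0.002, 0.138, -0.99], [-1.0, -0.008, 0.001]]
wrist_force: [-0.8, -0.3, -1.0]
gripper_width: 0.5
time: 6.75
ee_pos: [540.9, 223.3, 242.3]
orientation: [[0.007, 0.991, 0.137], [0.002, 0.137, -0.991], [-1.0, 0.007, -0.001]]
wrist_force: [9.3, 3.1, -8.9]
gripper_width: 0.153
time: 6.92
ee_pos: [540.9, 223.3, 242.2]
orientation: [[0.007, 0.991, 0.137], [0.002, 0.137, -0.991], [-1.0, 0.007, -0.001]]
wrist_force: [9.2, 4.2, -8.2]
gripper_width: 0.151
t 6.92 pos [540.9 223.3 242.2] jig [-30.3 103. ] head 7.88 F [ 9.2  4.2 -8.2] w 0.151
SHIFT mm [ 6.2 -1.2  3. ] turn 0.0 j [ 15.  31. -13.  46.   0.  97.]
```

```bash
python3 -m inch '[[0,0,0.008,0],[0,0,0.018,0],[0,0,0.028,0],[0,0,0.038,0],[0,0,0.046,0]]'; python3 -m inch '[[0,0,0.004,0],[0,0,0.007,0],[0,0,0.009,0],[0,0,0.009,0],[0,0,0.009,0]]';  python3 - <<'E'
from h import *
rem(j2w(-30.3,103-59.2),242,7.877)
grab("f")
for n,s in (("top",(165,295,100,360)),("scene",(240,400,120,380))):
    im,d=load(n,"f"); cv2.imwrite(f"pics/{n}_f_z.png",cv2.resize(im[s[0]:s[1],s[2]:s[3]],None,fx=3,fy=3,interpolation=cv2.INTER_CUBIC))
E
```

```text
time: 7.33
ee_pos: [547.3, 177.8, 242.2]
orientation: [[0.007, 0.99, 0.138], [0.004, 0.138, -0.99], [-1.0, 0.008, -0.003]]
wrist_force: [9.5, 8.7, -9.8]
gripper_width: 0.149
time: 7.75
ee_pos: [548.5, 168.9, 242.2]
orientation: [[0.007, 0.991, 0.137], [0.003, 0.137, -0.991], [-1.0, 0.008, -0.002]]
wrist_force: [8.6, 5.5, -9.7]
gripper_width: 0.151
t 7.75 pos [548.5 168.9 242.2] jig [-30.3  48. ] head 7.89 F [ 8.6  5.5 -9.7] w 0.151
SHIFT mm [ 0.2 -0.   4.2] turn 0.01 j [ 10.  30. -15.  45.   0.  92.]
```

View pics/top_f_z.png

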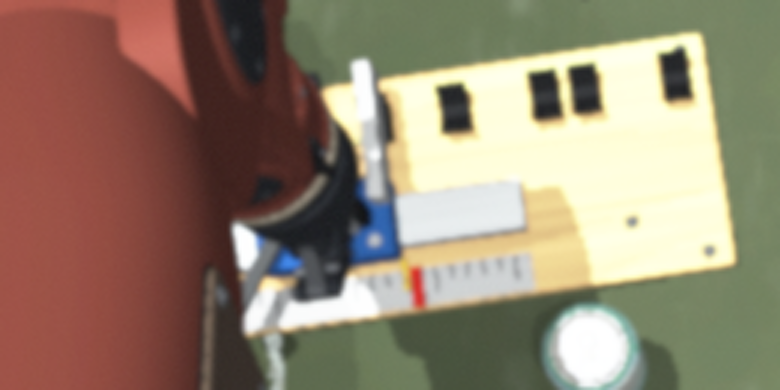

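View pics/scene_f_z.png

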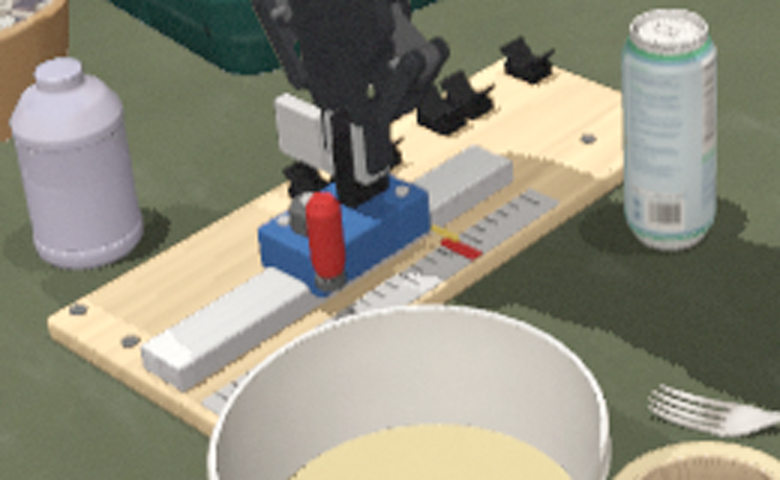

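```bash
cat >> h.py <<'E'
def pm(tag):
    for n,(v0,v1,u0,u1) in (("top",(245,275,215,255)),("scene",(305,335,250,290))):
        im,d=load(n,tag);h=cv2.cvtColor(im,cv2.COLOR_BGR2HSV);P=cloud(n,d)
        y=(h[...,0]>18)&(h[...,0]<38)&(h[...,1]>130)&(h[...,2]>90)
        r=((h[...,0]<8)|(h[...,0]>172))&(h[...,1]>130)&(h[...,2]>70)
        for nm,m,z in (("yel",y,27),("red",r,17)):
            k=np.zeros_like(m);k[v0:v1,u0:u1]=m[v0:v1,u0:u1]
            v,u=np.nonzero(k)
            if len(u)==0: print(n,nm,"none");continue
            pts=np.array([[*w2j(onz(n,a,b,z)),P[b,a,2]] for a,b in zip(u,v)])
            print(n,nm,len(u),"px",u.mean().round(1),v.mean().round(1),"jig mean",pts.mean(0).round(1),"y rng",pts[:,1].min().round(1),pts[:,1].max().round(1))
            if nm=="yel": print([tuple(p.round(1)) for p in pts[np.argsort(pts[:,0])]][::max(1,len(u)//8)])
E
python3 -c '
from h import *
pm("f")
im,d=load("scene","f"); cv2.imwrite("pics/scene_f_zz.png",cv2.resize(im[305:335,245:295],None,fx=14,fy=14,interpolation=cv2.INTER_NEAREST))
im,d=load("top","f"); cv2.imwrite("pics/top_f_zz.png",cv2.resize(im[245:275,215:255],None,fx=14,fy=14,interpolation=cv2.INTER_NEAREST))
'
```

```text
top yel 9 px 234.7 254.0 jig mean [-60.1  22.1  21.3] y rng 21.1 23.4
[(np.float64(-65.8), np.float64(22.2), np.float64(25.8)), (np.float64(-63.9), np.float64(22.0), np.float64(25.2)), (np.float64(-62.1), np.float64(21.7), np.float64(15.5)), (np.float64(-60.2), np.float64(21.5), np.float64(15.1)), (np.float64(-60.0), np.float64(23.4), np.float64(26.4)), (np.float64(-58.4), np.float64(21.3), np.float64(14.1)), (np.float64(-58.1), np.float64(23.1), np.float64(27.6)), (np.float64(-56.5), np.float64(21.1), np.float64(13.1)), (np.float64(-56.3), np.float64(22.9), np.float64(28.8))]
top red 38 px 238.6 260.2 jig mean [-71.   17.8  17.5] y rng 15.1 20.9
scene yel 12 px 268.2 317.3 jig mean [-66.2  20.1  74.7] y rng 18.5 21.6
[(np.float64(-74.7), np.float64(19.7), np.float64(26.7)), (np.float64(-73.4), np.float64(20.8), np.float64(28.0)), (np.float64(-71.4), np.float64(18.6), np.float64(27.0)), (np.float64(-70.0), np.float64(19.6), np.float64(26.6)), (np.float64(-68.7), np.float64(20.7), np.float64(25.6)), (np.float64(-66.6), np.float64(18.5), np.float64(26.8)), (np.float64(-65.3), np.float64(19.5), np.float64(27.3)), (np.float64(-63.9), np.float64(20.6), np.float64(26.8)), (np.float64(-62.6), np.float64(21.6), np.float64(604.1)), (np.float64(-60.5), np.float64(19.5), np.float64(26.2)), (np.float64(-59.2), np.float64(20.5), np.float64(26.0)), (np.float64(-57.8), np.float64(21.5), np.float64(24.8))]
scene red 39 px 273.3 322.6 jig mean [-73.1  15.8  17.2] y rng 11.8 19.3
```

View pics/scene_f_zz.png

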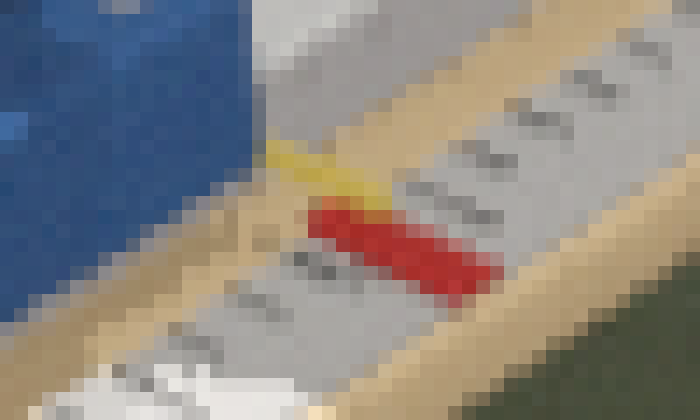

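View pics/top_f_zz.png

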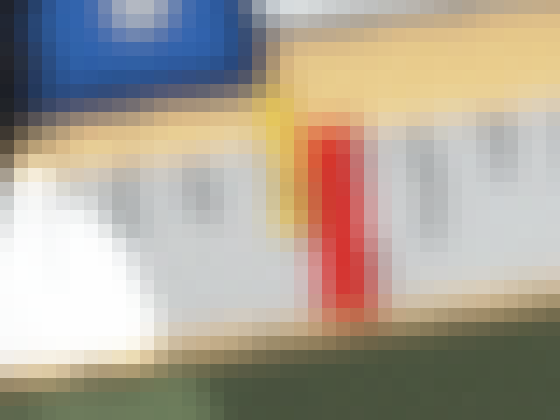

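Both views agree that the pointer is 4.4 mm to +y of the mark, so I'll slide that much further.

```bash
python3 -m inch '[[0,0,0.001,0],[0,0,0.0025,0],[0,0,0.0044,0],[0,0,0.0044,0],[0,0,0.0044,0]]';  python3 - <<'E'
from h import *
rem(j2w(-30.3,43.6),242,7.877)
grab("g"); pm("g")
im,d=load("scene","g"); cv2.imwrite("pics/scene_g_zz.png",cv2.resize(im[305:335,245:295],None,fx=14,fy=14,interpolation=cv2.INTER_NEAREST))
im,d=load("top","g"); cv2.imwrite("pics/top_g_zz.png",cv2.resize(im[245:275,215:255],None,fx=14,fy=14,interpolation=cv2.INTER_NEAREST))
E
```

```text
time: 8.27
ee_pos: [549.1, 164.8, 242.2]
orientation: [[0.007, 0.99, 0.138], [0.003, 0.138, -0.99], [-1.0, 0.008, -0.002]]
wrist_force: [10.1, 7.0, -10.4]
gripper_width: 0.149
t 8.27 pos [549.1 164.8 242.2] jig [-30.3  43.9] head 7.91 F [ 10.1   7.  -10.4] w 0.149
SHIFT mm [ 0.2 -0.   0.3] turn 0.03 j [  9.  29. -15.  45.   0.  91.]
top yel 10 px 236.7 254.0 jig mean [-60.7  18.4  22.3] y rng 17.2 19.5
[(np.float64(-70.0), np.float64(18.9), np.float64(25.9)), (np.float64(-68.2), np.float64(18.7), np.float64(22.4)), (np.float64(-66.3), np.float64(18.5), np.float64(24.7)), (np.float64(-60.8), np.float64(17.9), np.float64(29.5)), (np.float64(-58.9), np.float64(17.7), np.float64(15.2)), (np.float64(-58.7), np.float64(19.5), np.float64(28.0)), (np.float64(-57.1), np.float64(17.4), np.float64(14.0)), (np.float64(-56.8), np.float64(19.3), np.float64(25.6)), (np.float64(-55.2), np.float64(17.2), np.float64(10.0)), (np.float64(-54.9), np.float64(19.1), np.float64(28.0))]
top red 20 px 239.1 262.6 jig mean [-75.7  17.4  17.2] y rng 15.1 20.1
scene yel 10 px 269.8 316.5 jig mean [-66.6  16.6  26.7] y rng 15.3 17.6
[(np.float64(-74.0), np.float64(16.6), np.float64(27.0)), (np.float64(-72.7), np.float64(17.6), np.float64(26.6)), (np.float64(-70.6), np.float64(15.4), np.float64(28.8)), (np.float64(-69.3), np.float64(16.5), np.float64(25.2)), (np.float64(-68.0), np.float64(17.5), np.float64(27.2)), (np.float64(-65.9), np.float64(15.3), np.float64(26.9)), (np.float64(-64.5), np.float64(16.4), np.float64(28.5)), (np.float64(-63.2), np.float64(17.4), np.float64(26.0)), (np.float64(-59.8), np.float64(16.2), np.float64(26.1)), (np.float64(-58.4), np.float64(17.3), np.float64(24.7))]
scene red 42 px 273.0 322.3 jig mean [-72.3  15.6  17.5] y rng 11.5 19.3
```

View pics/scene_g_zz.png

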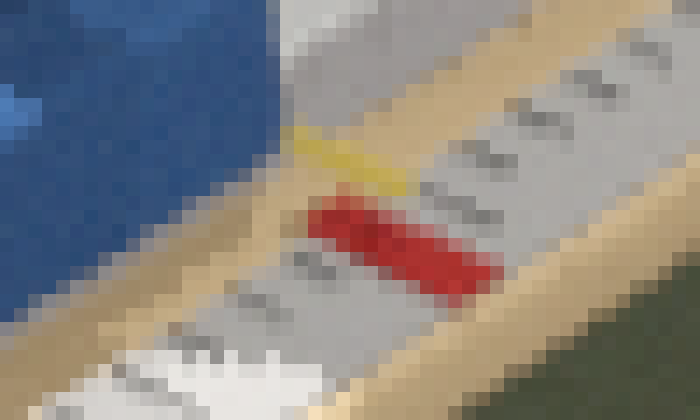

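View pics/top_g_zz.png

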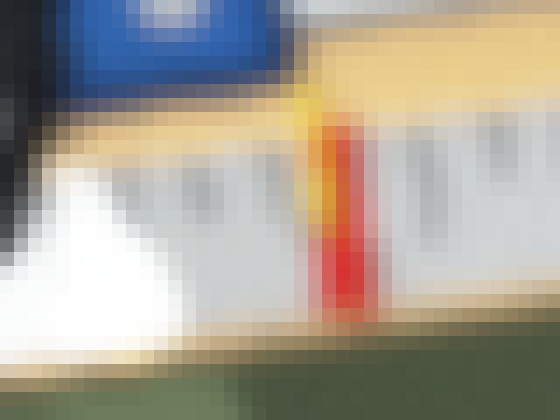

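```bash
python3 -m inch '[[0,0,0.0006,0],[0,0,0.0006,0],[0,0,0.0006,0],[0,0,0.0006,0]]';  python3 -m inch '[[0,0,0,0],[0,0,0,0],[0,0,0,0],[0,0,0,0]]' 0.5; python3 -m inch '[[-0.03,0,0,0],[-0.06,0,0,0],[-0.1,0,0,0],[-0.1,0,0,0],[-0.1,0,0,0]]'; python3 - <<'E'
from h import *
rem(j2w(-83.5,176.3-59.4),340,7.877)
grab("i"); pm("i")
E
```

```text
time: 8.7
ee_pos: [549.2, 164.4, 242.2]
orientation: [[0.007, 0.99, 0.138], [0.004, 0.138, -0.99], [-1.0, 0.008, -0.003]]
wrist_force: [9.6, 8.5, -9.1]
gripper_width: 0.152
time: 9.03
ee_pos: [547.0, 163.0, 240.8]
orientation: [[0.001, 0.991, 0.137], [0.0, 0.137, -0.991], [-1.0, 0.001, 0.0]]
wrist_force: [-0.9, -0.2, 0.3]
gripper_width: 0.501
time: 9.45
ee_pos: [547.6, 163.0, 342.6]
orientation: [[0.005, 0.991, 0.137], [0.001, 0.137, -0.991], [-1.0, 0.005, -0.0]]
wrist_force: [-0.2, 0.3, -0.2]
gripper_width: 0.501
t 9.45 pos [547.6 163.  342.6] jig [-32.   42.3] head 7.85 F [-0.2  0.3 -0.2] w 0.501
SHIFT mm [  2.4 -51.6 -74.6] turn -0.02 j [ 9. 24. -8. 58. -0. 91.]
top yel 11 px 236.8 253.9 jig mean [-60.6  18.2  24.7] y rng 15.8 19.5
[(np.float64(-70.0), np.float64(18.9), np.float64(26.8)), (np.float64(-68.2), np.float64(18.7), np.float64(27.2)), (np.float64(-66.3), np.float64(18.5), np.float64(30.9)), (np.float64(-60.8), np.float64(17.9), np.float64(26.3)), (np.float64(-59.2), np.float64(15.8), np.float64(17.0)), (np.float64(-58.9), np.float64(17.7), np.float64(26.0)), (np.float64(
[... 418 characters left out ...]
(np.float64(-74.0), np.float64(16.6), np.float64(26.2)), (np.float64(-72.0), np.float64(14.4), np.float64(27.4)), (np.float64(-70.6), np.float64(15.4), np.float64(25.3)), (np.float64(-69.3), np.float64(16.5), np.float64(26.8)), (np.float64(-67.2), np.float64(14.3), np.float64(27.4)), (np.float64(-65.9), np.float64(15.3), np.float64(27.7)), (np.float64(-64.5), np.float64(16.4), np.float64(604.1)), (np.float64(-63.2), np.float64(17.4), np.float64(13.6)), (np.float64(-62.4), np.float64(14.2), np.float64(26.1)), (np.float64(-61.1), np.float64(15.2), np.float64(26.4)), (np.float64(-59.8), np.float64(16.2), np.float64(27.0))]
scene red 42 px 273.0 322.3 jig mean [-72.3  15.6  17.3] y rng 11.5 19.3
```

```bash
python3 -m inch '[[0,-0.026,-0.037,0],[0,-0.0515,-0.0744,0],[0,-0.0515,-0.0744,0],[0,-0.0515,-0.0744,0],[0,-0.0515,-0.0744,0]]';  python3 - <<'E'
from h import *
rem(j2w(-83.5,116.7),254,7.877)
grab("k")
im,d=load("top","k"); cv2.imwrite("pics/top_k_z.png",cv2.resize(im[165:295,100:360],None,fx=3,fy=3,interpolation=cv2.INTER_CUBIC))
im,d=load("scene","k"); cv2.imwrite("pics/scene_k_z.png",cv2.resize(im[200:400,120:380],None,fx=3,fy=3,interpolation=cv2.INTER_CUBIC))
P=cloud("scene",d);h=cv2.cvtColor(im,cv2.COLOR_BGR2HSV)
r=((h[...,0]<8)|(h[...,0]>172))&(h[...,1]>150)&(h[...,2]>80)&(d>0)&(P[...,2]>60)&(P[...,2]<115)&(P[...,0]>430)&(P[...,0]<560)
q=P[r]; print(len(q),np.median(q,axis=0),w2j(np.median(q,axis=0)+[6,-3,0]))
E
```

```text
time: 9.97
ee_pos: [485.4, 229.7, 339.1]
orientation: [[-0.001, 0.99, 0.138], [-0.001, 0.138, -0.99], [-1.0, -0.001, 0.001]]
wrist_force: [0.3, -0.4, 0.7]
gripper_width: 0.5
t 9.97 pos [485.4 229.7 339.1] jig [-84.5 116.9] head 7.93 F [ 0.3 -0.4  0.7] w 0.5
SHIFT mm [85.1  1.1  0.1] turn 0.05 j [ 18.  21. -13.  56.  -0. 100.]
284 [479.29609343 232.56673651  91.72398147] [-84.60018691 116.76263867]
```

View pics/scene_k_z.png

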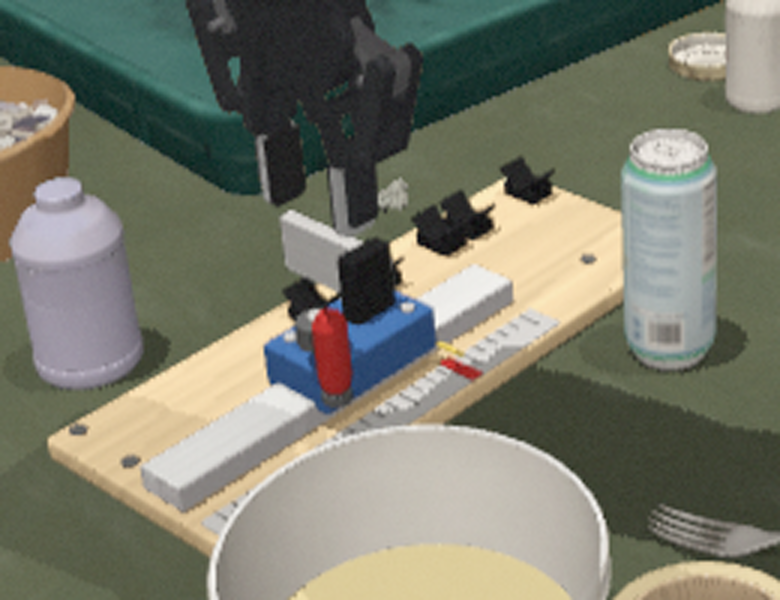

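```bash
python3 -m inch '[[0.04,0.001,0,0],[0.07,0.001,0,0],[0.085,0.001,0,0],[0.085,0.001,0,0],[0.085,0.001,0,0]]'; python3 -m inch '[[0,0,0,0],[0,0,0,0],[0,0,0,0],[0,0,0,0],[0,0,0,0]]' 0; python3 -m inch '[[-0.001,0,0,0],[-0.001,0,0,0]]' ; python3 - <<'E'
from h import *
rem(j2w(-83.5,116.7),254,7.877)
k=w2j(manip.get_state()["ee_pos"]); pv=np.array([-29.7,80.1]); r=k-pv; print("r",np.hypot(*r)); a0=np.arctan2(-r[0],r[1]);print("a0",a0)
for a in np.linspace(a0,0.03,16): 
    p=np.array([-65*np.sin(a),65*np.cos(a)])-np.array([-65*np.sin(a0),65*np.cos(a0)]); print(round(a,2),"tool y,z mm",p[0].round(1),(-p[1]).round(1))
E
```

```text
time: 10.48
ee_pos: [487.1, 228.9, 254.4]
orientation: [[-0.002, 0.991, 0.135], [-0.001, 0.135, -0.991], [-1.0, -0.002, 0.0]]
wrist_force: [-0.4, 0.1, 0.1]
gripper_width: 0.502
time: 10.9
ee_pos: [487.3, 229.8, 256.2]
orientation: [[0.003, 0.991, 0.137], [0.0, 0.137, -0.991], [-1.0, 0.003, -0.0]]
wrist_force: [-1.2, -1.3, 7.0]
gripper_width: 0.185
time: 11.07
ee_pos: [487.3, 229.8, 256.6]
orientation: [[0.002, 0.991, 0.137], [0.0, 0.137, -0.991], [-1.0, 0.002, 0.0]]
wrist_force: [2.5, -1.1, -0.1]
gripper_width: 0.183
t 11.07 pos [487.3 229.8 256.6] jig [-82.6 116.7] head 7.85 F [ 2.5 -1.1 -0.1] w 0.183
SHIFT mm [ 2.5 -0.9 -0. ] turn -0.03 j [ 17.  25. -20.  45.  -0. 100.]
r 64.31656034507924
a0 0.9657851659822239
0.97 tool y,z mm 0.0 -0.0
0.9 tool y,z mm 2.4 -3.3
0.84 tool y,z mm 5.0 -6.4
0.78 tool y,z mm 7.8 -9.3
0.72 tool y,z mm 10.8 -12.1
0.65 tool y,z mm 13.9 -14.6
0.59 tool y,z mm 17.2 -17.0
0.53 tool y,z mm 20.7 -19.1
0.47 tool y,z mm 24.2 -21.1
0.4 tool y,z mm 27.9 -22.8
0.34 tool y,z mm 31.7 -24.3
0.28 tool y,z mm 35.5 -25.5
0.22 tool y,z mm 39.5 -26.5
0.15 tool y,z mm 43.4 -27.3
0.09 tool y,z mm 47.5 -27.8
0.03 tool y,z mm 51.5 -28.0
```

```bash
python3 -m inch '[[0,0.0024,-0.0033,0],[0,0.005,-0.0064,0],[0,0.0078,-0.0093,0],[0,0.0108,-0.0121,0],[0,0.0139,-0.0146,0]]'; python3 -m inch '[[0,0.0033,-0.0024,0],[0,0.0068,-0.0045,0],[0,0.0103,-0.0065,0],[0,0.014,-0.0082,0],[0,0.0178,-0.0097,0]]';  python3 - <<'E'
from h import *
rem(j2w(-29.7-65*np.sin(.05),80.1+65*np.cos(.05)),254,7.877)
E
```

```text
time: 11.48
ee_pos: [499.2, 246.3, 256.3]
orientation: [[0.001, 0.991, 0.136], [-0.001, 0.136, -0.991], [-1.0, 0.001, 0.001]]
wrist_force: [2.9, -5.4, 3.8]
gripper_width: 0.185
time: 11.9
ee_pos: [515.2, 258.1, 256.2]
orientation: [[0.001, 0.991, 0.136], [-0.001, 0.136, -0.991], [-1.0, 0.0, 0.001]]
wrist_force: [2.4, -6.7, 5.1]
gripper_width: 0.19
t 11.9 pos [515.2 258.1 256.2] jig [-51.1 140.9] head 7.84 F [ 2.4 -6.7  5.1] w 0.19
SHIFT mm [ 2.2 18.1 -4.1] turn -0.03 j [ 19.  29. -14.  47.  -0. 102.]
```

```bash
python3 -m inch '[[0,0.004,0.0002,0],[0,0.008,-0.0006,0],[0,0.012,-0.0012,0],[0,0.016,-0.0016,0],[0,0.019,-0.0018,0]]'; python3 -m inch '[[0,0.0,0,0],[0,0.0,0,0]]';  python3 - <<'E'
from h import *
rem(j2w(-29.7-65*np.sin(.05),80.1+65*np.cos(.05)),254,7.877)
E
```

```text
time: 12.32
ee_pos: [533.3, 263.5, 256.3]
orientation: [[-0.001, 0.99, 0.138], [0.002, 0.138, -0.99], [-1.0, -0.001, -0.002]]
wrist_force: [-1.5, 1.3, 7.4]
gripper_width: 0.185
time: 12.48
ee_pos: [533.6, 263.5, 256.4]
orientation: [[0.0, 0.991, 0.137], [0.002, 0.137, -0.991], [-1.0, 0.001, -0.002]]
wrist_force: [0.5, 1.3, 5.6]
gripper_width: 0.184
t 12.48 pos [533.6 263.5 256.4] jig [-32.1 143.7] head 7.9 F [0.5 1.3 5.6] w 0.184
SHIFT mm [ 2.4 -0.8 -1.3] turn 0.02 j [ 19.  31. -10.  49.   0. 101.]
```

```bash
python3 -m inch '[[0,0,0,0],[0,0,0,0],[0,0,0,0],[0,0,0,0]]' 0.5; python3 -m inch '[[-0.04,0,0,0],[-0.08,0,0,0],[-0.12,0,0,0],[-0.15,0,0,0],[-0.15,0,0.0,0]]';  python3 - <<'E'
from h import *
rem((453.5,-239.6),380,2.1+90)
grab("l"); pm("l")
for n,s in (("top",(165,295,100,360)),("scene",(240,400,120,380))):
    im,d=load(n,"l"); cv2.imwrite(f"pics/{n}_l_z.png",cv2.resize(im[s[0]:s[1],s[2]:s[3]],None,fx=3,fy=3,interpolation=cv2.INTER_CUBIC))
E
```

```text
time: 12.82
ee_pos: [533.1, 262.6, 255.6]
orientation: [[-0.001, 0.991, 0.137], [-0.0, 0.137, -0.991], [-1.0, -0.001, -0.0]]
wrist_force: [0.0, 0.9, 0.0]
gripper_width: 0.501
time: 13.23
ee_pos: [534.4, 263.0, 412.6]
orientation: [[0.009, 0.991, 0.137], [0.003, 0.137, -0.991], [-1.0, 0.009, -0.002]]
wrist_force: [1.6, -0.9, 0.4]
gripper_width: 0.504
t 13.23 pos [534.4 263.  412.6] jig [-31.3 143.1] head 7.86 F [ 1.6 -0.9  0.4] w 0.504
SHIFT mm [  30.2 -149.2  486.9] turn -84.24 j [ 19.  24.   3.  69.   0. 101.]
top yel 11 px 236.8 253.8 jig mean [-60.4  18.2  24. ] y rng 15.6 19.5
[(np.float64(-70.0), np.float64(18.9), np.float64(27.7)), (np.float64(-68.2), np.float64(18.7), np.float64(28.2)), (np.float64(-66.3), np.float64(18.5), np.float64(30.0)), (np.float64(-60.8), np.float64(17.9), np.float64(25.9)), (np.float64(-58.9), np.float64(17.7), np.float64(27.3)), (np.float64(-58.7), np.float64(19.5), np.float64(24.7)), (np.float64(-57.3), np.float64(15.6), np.float64(12.2)), (np.float64(-57.1), np.float64(17.4), np.float64(22.7)), (np.float64(-56.8), np.float64(19.3), np.float64(29.7))
[... 260 characters left out ...]
[(np.float64(-74.0), np.float64(16.6), np.float64(25.0)), (np.float64(-72.0), np.float64(14.4), np.float64(26.5)), (np.float64(-70.6), np.float64(15.4), np.float64(28.1)), (np.float64(-69.3), np.float64(16.5), np.float64(26.3)), (np.float64(-67.2), np.float64(14.3), np.float64(26.7)), (np.float64(-65.9), np.float64(15.3), np.float64(26.2)), (np.float64(-64.5), np.float64(16.4), np.float64(27.3)), (np.float64(-63.2), np.float64(17.4), np.float64(14.0)), (np.float64(-62.4), np.float64(14.2), np.float64(29.0)), (np.float64(-61.1), np.float64(15.2), np.float64(27.9)), (np.float64(-59.8), np.float64(16.2), np.float64(25.5))]
scene red 42 px 273.0 322.3 jig mean [-72.3  15.6  17.3] y rng 11.5 19.3
```

View pics/top_l_z.png

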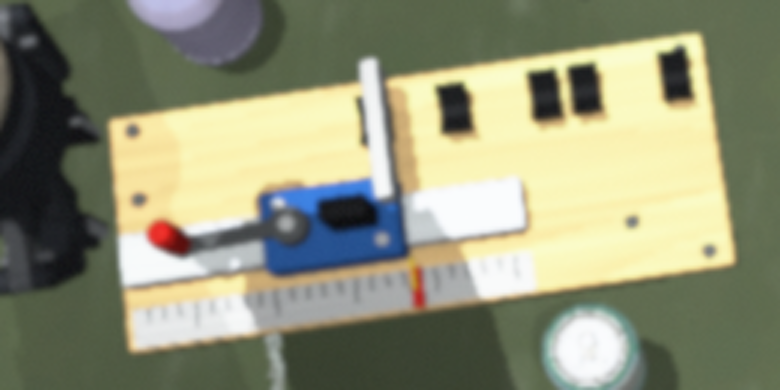

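View pics/scene_l_z.png

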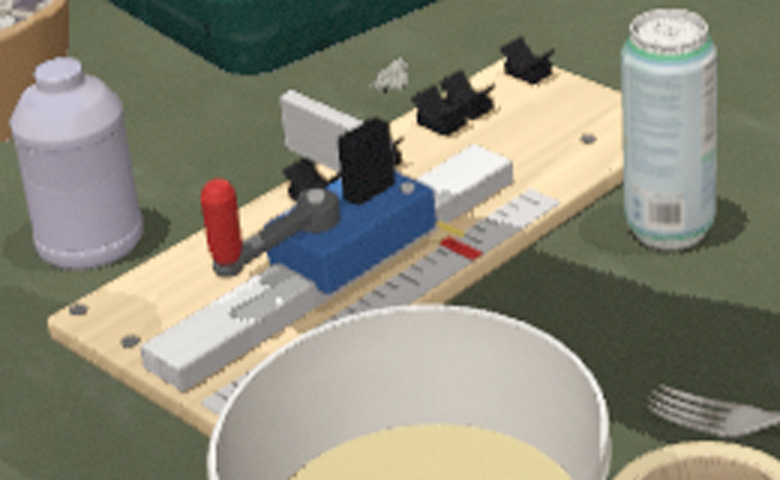

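```bash
python3 - <<'E'
from h import *
for t in "al":
  for n in ("top","scene"):
    im,d=load(n,t);h=cv2.cvtColor(im,cv2.COLOR_BGR2HSV);P=cloud(n,d)
    r=((h[...,0]<8)|(h[...,0]>172))&(h[...,1]>150)&(h[...,2]>80)&(d>0)&(P[...,2]>85)&(P[...,2]<115)&(P[...,0]>480)&(P[...,0]<560)&(P[...,1]>200)
    q=P[r];print(t,n,len(q),w2j(np.median(q,axis=0)).round(1), w2j(q.mean(0)).round(1),q[:,2].mean().round(0))
E
```

```text
a top 107 [-35.6 204.1] [-35.4 205.1] 104.0
a scene 204 [-39.7 207.8] [-38.8 207.2] 99.0
l top 76 [-35.4 144. ] [-34.9 144.9] 105.0
l scene 187 [-39.  148.7] [-38.3 148.2] 100.0
```

The lever is back at its old angle and the carriage did not move while locking: the pointer is on the mark in both views. Next is the tube.

```bash
python3 -m inch '[[0,-0.06,0.195,-35.5],[0,-0.06,0.195,-35.5],[0,-0.06,0.195,-35.5],[0,-0.06,0.195,-35.5],[0,-0.06,0.195,-35.5]]' 0.75; python3 - <<'E'
from h import *
rem((453.5,-239.6),380,2.1+90)
E
```

```text
time: 13.75
ee_pos: [501.3, 70.1, 404.3]
orientation: [[-0.003, 0.75, 0.661], [0.0, 0.661, -0.75], [-1.0, -0.002, -0.002]]
wrist_force: [0.9, -0.4, 1.1]
gripper_width: 0.747
t 13.75 pos [501.3  70.1 404.3] jig [-90.6 -43.4] head 41.39 F [ 0.9 -0.4  1.1] w 0.747
SHIFT mm [  24.5 -240.6  200.8] turn -50.71 j [ -0.  15. -12.  64.   0.  48.]
```

```bash
python3 -m inch '[[0,-0.15,0.13,-35.5],[0,-0.15,0.13,-35.5],[0,-0.15,0.13,-35.5],[0,-0.15,0.13,-35.5],[0,-0.15,0.13,-35.5]]';  python3 -m inch '[[0,0,0,-6],[0,0,0,-13.2]]'; python3 - <<'E'
from h import *
rem((453.5,-239.6),380,2.1+90)
E
```

```text
time: 14.17
ee_pos: [476.3, -110.1, 404.5]
orientation: [[-0.002, 0.299, 0.954], [0.001, 0.954, -0.299], [-1.0, 0.0, -0.003]]
wrist_force: [1.6, -0.3, 0.4]
gripper_width: 0.751
time: 14.33
ee_pos: [476.5, -110.6, 404.3]
orientation: [[-0.003, 0.078, 0.997], [0.001, 0.997, -0.078], [-1.0, 0.001, -0.003]]
wrist_force: [0.3, -0.3, -0.9]
gripper_width: 0.745
t 14.33 pos [ 476.5 -110.6  404.3] jig [-139.9 -219. ] head 85.53 F [ 0.3 -0.3 -0.9] w 0.745
SHIFT mm [  24.2 -130.5  -12.8] turn -6.57 j [-22.  13. -14.  63.  -0. -17.]
```

```bash
python3 -m inch '[[0.02,-0.13,-0.0175,0],[0.05,-0.13,-0.0175,0],[0.08,-0.13,-0.0175,0],[0.08,-0.13,-0.0175,0],[0.08,-0.13,-0.0175,0]]';  python3 - <<'E'
from h import *
rem((453.5,-239.6),197,2.1+90)
E
```

```text
time: 14.75
ee_pos: [447.0, -239.0, 320.2]
orientation: [[-0.007, 0.082, 0.997], [0.004, 0.997, -0.082], [-1.0, 0.003, -0.008]]
wrist_force: [-1.7, 1.1, -0.8]
gripper_width: 0.751
t 14.75 pos [ 447.  -239.   320.2] jig [-186.8 -342.1] head 85.27 F [-1.7  1.1 -0.8] w 0.751
SHIFT mm [123.1  -0.5   7.5] turn -6.83 j [-36.  19. -19.  52.  -0. -32.]
```

```bash
python3 -m inch '[[0.02,0,0.0065,-6.8],[0.02,0,0.0065,-6.8],[0.02,0,0.0065,-6.8],[0.02,0,0.0065,-6.8]]';  python3 - <<'E'
from h import *
rem((453.5,-239.6),197,2.1+90)
grab("m")
im,d=load("top","m");P=cloud("top",d)
im2,d2=load("scene","m"); cv2.imwrite("pics/scene_m_z.png",cv2.resize(im2[180:300,370:570],None,fx=4,fy=4,interpolation=cv2.INTER_CUBIC))
cv2.imwrite("pics/top_m_z.png",cv2.resize(im[220:350,400:520],None,fx=4,fy=4,interpolation=cv2.INTER_CUBIC))
E
```

```text
time: 15.08
ee_pos: [456.1, -236.8, 306.2]
orientation: [[-0.001, -0.037, 0.999], [0.001, 0.999, 0.037], [-1.0, 0.001, -0.001]]
wrist_force: [-0.3, -0.4, -0.6]
gripper_width: 0.751
t 15.08 pos [ 456.1 -236.8  306.2] jig [-177.4 -341.2] head 92.14 F [-0.3 -0.4 -0.6] w 0.751
SHIFT mm [109.2  -2.8  -2.6] turn 0.04 j [-36.  20. -20.  50.   0. -38.]
```

View pics/scene_m_z.png

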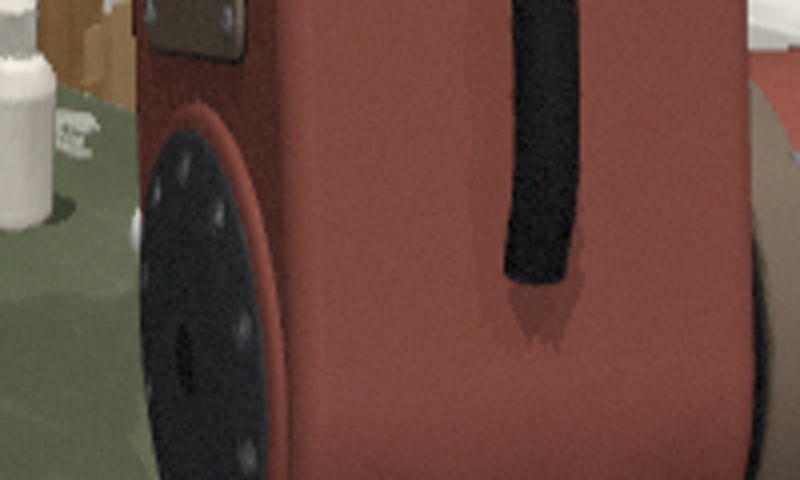

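View pics/top_m_z.png

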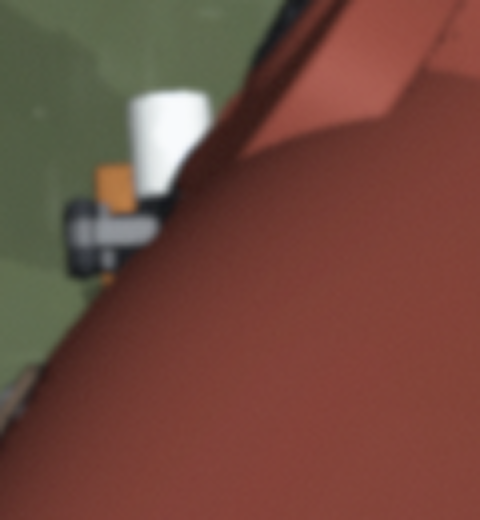

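```bash
python3 -m inch '[[0.03,-0.003,-0.0026,0],[0.06,-0.003,-0.0026,0],[0.09,-0.003,-0.0026,0],[0.109,-0.003,-0.0026,0],[0.109,-0.003,-0.0026,0]]';  python3 -m inch '[[0,0,0,0],[0,0,0,0]]'; python3 - <<'E'
from h import *
rem((453.5,-240),197,2.1+90)
E
```

```text
time: 15.6
ee_pos: [452.5, -239.3, 194.4]
orientation: [[-0.004, -0.039, 0.999], [0.003, 0.999, 0.039], [-1.0, 0.003, -0.004]]
wrist_force: [-0.8, 0.5, -0.2]
gripper_width: 0.749
time: 15.77
ee_pos: [454.4, -240.7, 198.5]
orientation: [[0.002, -0.039, 0.999], [-0.001, 0.999, 0.039], [-1.0, -0.001, 0.002]]
wrist_force: [0.1, -0.0, 0.1]
gripper_width: 0.75
t 15.77 pos [ 454.4 -240.7  198.5] jig [-179.7 -344.9] head 92.26 F [ 0.1 -0.   0.1] w 0.75
SHIFT mm [ 1.5  0.8 -0.8] turn 0.16 j [-36.  28. -27.  35.   0. -38.]
```

```bash
python3 -m inch '[[0,0,0,0],[0,0,0,0],[0,0,0,0],[0,0,0,0],[0,0,0,0]]' 0; python3 -m inch '[[0,0,0,0],[0,0,0,0]]'; python3 - <<'E'
from h import *
rem((453.5,-240),197,2.1+90)
E
```

```text
time: 16.18
ee_pos: [454.6, -242.2, 199.0]
orientation: [[0.003, -0.039, 0.999], [-0.005, 0.999, 0.039], [-1.0, -0.006, 0.003]]
wrist_force: [-2.3, -6.8, 9.0]
gripper_width: 0.397
time: 16.35
ee_pos: [454.6, -242.2, 199.0]
orientation: [[0.003, -0.039, 0.999], [-0.005, 0.999, 0.039], [-1.0, -0.005, 0.002]]
wrist_force: [-2.8, -6.0, 8.4]
gripper_width: 0.404
t 16.35 pos [ 454.6 -242.2  199. ] jig [-179.6 -346.4] head 92.21 F [-2.8 -6.   8.4] w 0.404
SHIFT mm [ 2.   2.3 -1.1] turn 0.11 j [-36.  28. -27.  35.  -0. -38.]
```

```bash
python3 -m inch '[[-0.02,0,0,0],[-0.05,0,0,0],[-0.09,0,0,0],[-0.13,0,0,0],[-0.17,0,0,0]]'; python3 -m inch '[[-0.015,0,0,0],[-0.015,0,0,0]]'; python3 - <<'E'
from h import *
rem(j2w(35,-70),390,7.877)
grab("n")
im,d=load("scene","n");im2,d2=load("top","n")
E
```

```text
time: 16.77
ee_pos: [453.2, -240.1, 369.6]
orientation: [[0.001, -0.04, 0.999], [-0.0, 0.999, 0.04], [-1.0, -0.0, 0.001]]
wrist_force: [1.0, -0.7, -1.1]
gripper_width: 0.399
time: 16.93
ee_pos: [454.6, -241.1, 387.0]
orientation: [[0.007, -0.04, 0.999], [-0.005, 0.999, 0.04], [-1.0, -0.005, 0.007]]
wrist_force: [1.0, 0.0, -0.4]
gripper_width: 0.402
t 16.93 pos [ 454.6 -241.1  387. ] jig [-179.5 -345.2] head 92.27 F [ 1.   0.  -0.4] w 0.402
SHIFT mm [ -3.3 294.8 186.6] turn 84.4 j [-36.  16. -13.  61.   0. -38.]
```

View pics/top_n.png

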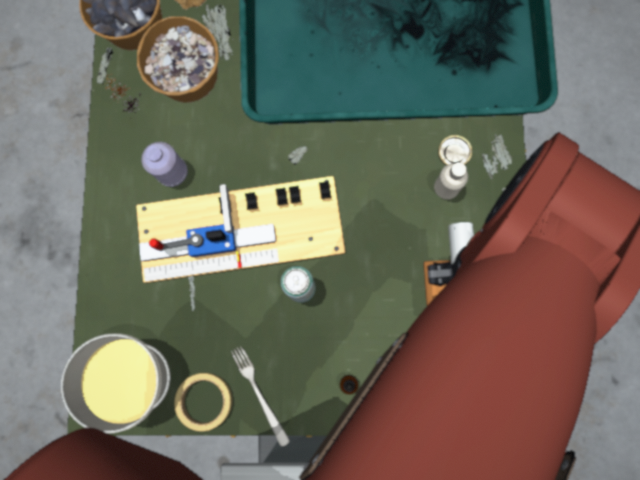

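View pics/scene_n.png

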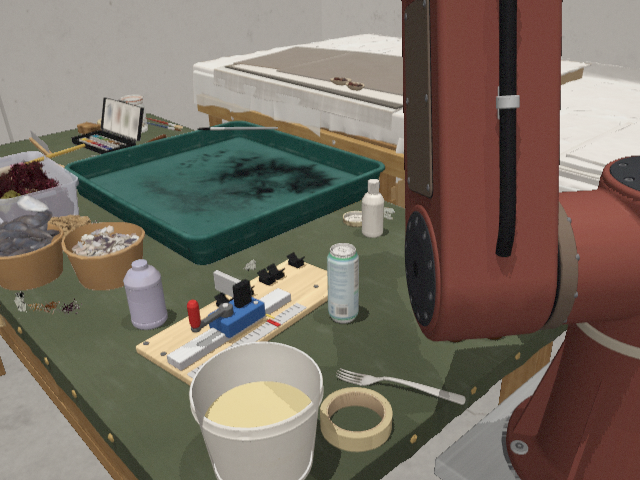

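```bash
python3 -m inch '[[0,0.118,0.075,35.5],[0,0.118,0.075,35.5],[0,0.118,0.075,35.5],[0,0.118,0.075,35.5],[0,0.118,0.075,35.5]]'; python3 - <<'E'
from h import *
rem(j2w(35,-70),390,7.877)
E
```

```text
time: 17.45
ee_pos: [525.1, -115.5, 380.0]
orientation: [[-0.002, 0.52, 0.854], [0.003, 0.854, -0.52], [-1.0, 0.001, -0.003]]
wrist_force: [-0.3, 0.9, -1.4]
gripper_width: 0.403
t 17.45 pos [ 525.1 -115.5  380. ] jig [ -92.5 -230.5] head 58.69 F [-0.3  0.9 -1.4] w 0.403
SHIFT mm [ -9.7 205.   -2.7] turn 50.81 j [-20.  19.  -9.  62.   0.  11.]
```

```bash
python3 -m inch '[[0,0.14,0,35.5],[0,0.14,0,35.5],[0,0.14,0,35.5],[0,0.14,0,35.5],[0,0.14,0,35.5]]'; python3 - <<'E'
from h import *
rem(j2w(35,-70),390,7.877)
E
python3 -m inch '[[0,0,0,7],[0,0,0,13],[0,0,0,13]]'; python3 - <<'E'
from h import *
rem(j2w(35,-70),390,7.877)
E
```

```text
time: 17.87
ee_pos: [597.6, 4.2, 379.5]
orientation: [[-0.002, 0.911, 0.413], [0.002, 0.413, -0.911], [-1.0, -0.001, -0.003]]
wrist_force: [-1.3, -0.2, -1.0]
gripper_width: 0.399
t 17.87 pos [597.6   4.2 379.5] jig [  -4.3 -121.9] head 24.37 F [-1.3 -0.2 -1. ] w 0.399
SHIFT mm [-10.5  52.4 -38.6] turn 16.49 j [-7. 25.  0. 65.  0. 59.]
time: 18.12
ee_pos: [595.9, 0.6, 379.8]
orientation: [[-0.003, 0.981, 0.195], [0.0, 0.195, -0.981], [-1.0, -0.003, -0.001]]
wrist_force: [-0.2, -0.5, -1.2]
gripper_width: 0.403
t 18.12 pos [595.9   0.6 379.8] jig [  -6.4 -125.2] head 11.25 F [-0.2 -0.5 -1.2] w 0.403
SHIFT mm [-10.2  44.5 -52.7] turn 3.38 j [-7. 25.  0. 65. -0. 72.]
```

```bash
python3 -m inch '[[0.02,0.0445,-0.0527,3.4],[0.05,0.0445,-0.0527,3.4],[0.08,0.0445,-0.0527,3.4],[0.11,0.0445,-0.0527,3.4],[0.14,0.0445,-0.0527,3.4]]'; python3 -m inch '[[0,0,0,0],[0,0,0,0],[0,0,0,0]]'; python3 - <<'E'
from h import *
rem(j2w(35,-70),215,7.877)
grab("o")
for n,s in (("top",(140,300,160,380)),("scene",(200,360,160,380))):
    im,d=load(n,"o"); cv2.imwrite(f"pics/{n}_o_z.png",cv2.resize(im[s[0]:s[1],s[2]:s[3]],None,fx=3.5,fy=3.5,interpolation=cv2.INTER_CUBIC))
E
```

```text
time: 18.53
ee_pos: [628.6, 61.3, 238.9]
orientation: [[-0.002, 0.989, 0.146], [0.0, 0.146, -0.989], [-1.0, -0.002, -0.0]]
wrist_force: [0.2, -0.6, -1.1]
gripper_width: 0.405
time: 18.78
ee_pos: [629.9, 60.5, 243.1]
orientation: [[0.001, 0.99, 0.142], [0.0, 0.142, -0.99], [-1.0, 0.001, 0.0]]
wrist_force: [0.8, 1.0, -0.7]
gripper_width: 0.399
t 18.78 pos [629.9  60.5 243.1] jig [ 35.5 -70.5] head 8.17 F [ 0.8  1.  -0.7] w 0.399
SHIFT mm [28.1 -0.5 -0.5] turn 0.29 j [-1. 35. -5. 50.  0. 81.]
```

View pics/top_o_z.png

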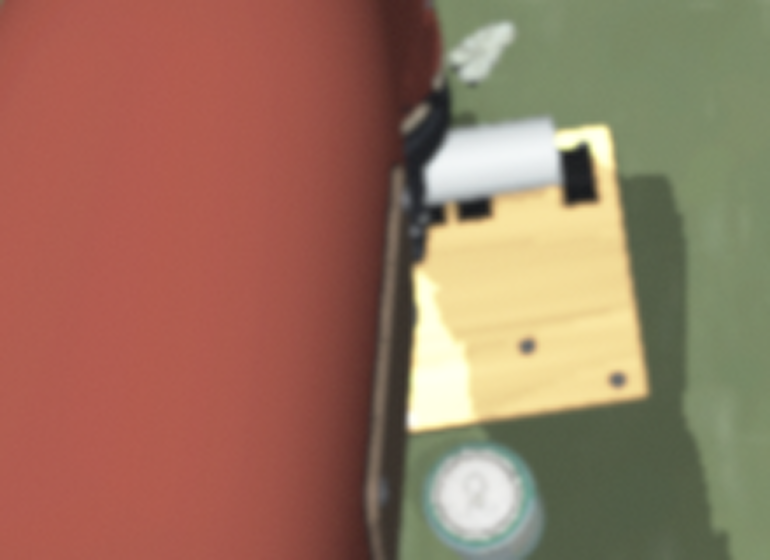

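View pics/scene_o_z.png

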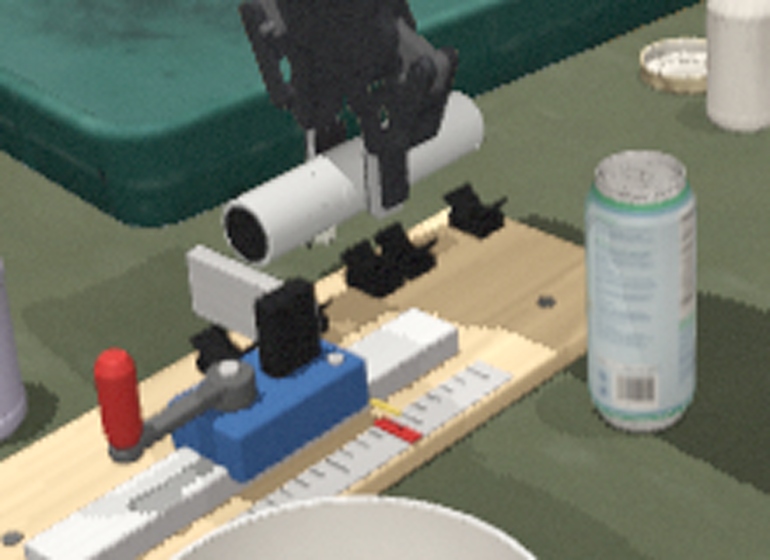

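```bash
python3 - <<'E'
from h import *
print("end +y", w2j(onz("scene",247/3.5+160-.4,233/3.5+200-.4,85.6)))
# -y end from top: edge right end mid (556,152)
for p in ((553,118),(560,185),(556,152)): print("top -y end",w2j(onz("top",p[0]/3.5+160-.4,p[1]/3.5+140-.4,90)))
im,d=load("top","o");P=cloud("top",d);h=cv2.cvtColor(im,cv2.COLOR_BGR2HSV)
m=(d>0)&(P[...,2]>90)&(P[...,2]<112)&(h[...,1]<50)&(h[...,2]>110); m[:170]=0;m[200:]=0;m[:,:282]=0;m[:,325:]=0
q=P[m];J=np.array([w2j(x) for x in q]);print(len(J),J.min(0),J.max(0),np.median(J,0),q[:,2].max())
k=J[:,1]; 
for a,b in((-145,-130),(-130,-115),(-115,-100)):
    s=(k>a)&(k<b); t=J[s][q[s,2]>np.percentile(q[s,2],70)]; print(a,len(t),t[:,0].mean(),J[s][:,0].min(),J[s][:,0].max())
E
```

```text
end +y [33.35356722  6.68059132]
top -y end [  51.22018868 -150.40900608]
top -y end [  16.04028451 -149.00644572]
top -y end [  33.35566682 -149.41879702]
661 [  16.26310779 -149.33683598] [ 52.28448136 -82.53563516] [  30.4864107  -118.17824004] 107.58788186017728
-145 47 33.81866910567805 17.194919624822933 52.13526894189725
-130 48 34.31468745321519 17.139728838432234 51.13630532216906
-115 49 34.92211703592259 16.263107789382104 52.141920105085966
```

```bash
python3 -m inch '[[0.01,0,0,0.3],[0.02,0,0,0.3],[0.028,0,0,0.3],[0.028,0,0,0.3],[0.028,0,0,0.3]]'; python3 -m inch '[[0.002,0,0,0],[0.004,0,0,0],[0.006,0,0,0],[0.008,0,0,0],[0.008,0,0,0]]'; python3 - <<'E'
from h import *
rem(j2w(35,-70),203,7.877)
E
```

```text
time: 19.3
ee_pos: [629.1, 60.7, 213.1]
orientation: [[-0.002, 0.991, 0.136], [0.0, 0.136, -0.991], [-1.0, -0.002, -0.0]]
wrist_force: [-0.4, -0.8, -1.5]
gripper_width: 0.403
time: 19.72
ee_pos: [629.4, 60.7, 205.6]
orientation: [[-0.0, 0.991, 0.136], [0.0, 0.136, -0.991], [-1.0, -0.0, -0.0]]
wrist_force: [-0.0, -0.1, -1.5]
gripper_width: 0.405
t 19.72 pos [629.4  60.7 205.6] jig [ 35.  -70.2] head 7.8 F [-0.  -0.1 -1.5] w 0.405
SHIFT mm [ 2.6  0.  -0.2] turn -0.08 j [-1. 38. -7. 46. -0. 81.]
```

```bash
python3 -m inch '[[0.001,0,0,0],[0.002,0,0,0],[0.003,0,0,0],[0.003,0,0,0]]'; python3 -m inch '[[0.001,0,0,0],[0.001,0,0,0]]'; python3 - <<'E'
from h import *
rem(j2w(35,-70),203,7.877)
E
```

```text
time: 20.05
ee_pos: [630.1, 60.8, 203.4]
orientation: [[0.002, 0.991, 0.136], [0.0, 0.136, -0.991], [-1.0, 0.002, 0.0]]
wrist_force: [3.3, 0.7, 0.7]
gripper_width: 0.401
time: 20.22
ee_pos: [630.3, 60.7, 203.1]
orientation: [[0.002, 0.991, 0.136], [-0.0, 0.136, -0.991], [-1.0, 0.002, 0.0]]
wrist_force: [1.6, 0.3, 8.4]
gripper_width: 0.402
t 20.22 pos [630.3  60.7 203.1] jig [ 35.9 -70.3] head 7.81 F [1.6 0.3 8.4] w 0.402
SHIFT mm [ 0.1 -0.9 -0.3] turn -0.07 j [-1. 38. -7. 45.  0. 81.]
```

```bash
python3 -m inch '[[-0.001,0,-0.001,0],[-0.001,0,-0.002,0],[-0.001,0,-0.003,0],[-0.001,0,-0.004,0],[-0.001,0,-0.004,0]]'; python3 -m inch '[[0,0,-0.001,0],[0,0,-0.001,0]]'; python3 -m inch '[[0,0,-0.001,0],[0,0,-0.001,0]]';  python3 - <<'E'
from h import *
rem(j2w(35,-63.5),203,7.877)
E
```

```text
time: 20.63
ee_pos: [629.6, 64.7, 203.3]
orientation: [[0.002, 0.991, 0.136], [-0.0, 0.136, -0.991], [-1.0, 0.002, 0.001]]
wrist_force: [4.8, -2.3, 4.2]
gripper_width: 0.404
time: 20.8
ee_pos: [629.5, 65.7, 203.3]
orientation: [[0.002, 0.991, 0.136], [-0.0, 0.136, -0.991], [-1.0, 0.002, 0.001]]
wrist_force: [4.9, -2.2, 3.8]
gripper_width: 0.4
time: 20.97
ee_pos: [629.3, 66.7, 203.3]
orientation: [[0.002, 0.991, 0.136], [-0.0, 0.136, -0.991], [-1.0, 0.002, 0.001]]
wrist_force: [5.0, -1.9, 4.0]
gripper_width: 0.404
t 20.97 pos [629.3  66.7 203.3] jig [ 35.8 -64.3] head 7.8 F [ 5.  -1.9  4. ] w 0.404
SHIFT mm [ 0.3 -0.8 -0.8] turn -0.08 j [-1. 38. -7. 45. -0. 82.]
```

```bash
for i in 1 2 3; do :; done; python3 -m inch '[[0,0,-0.0007,0],[0,0,-0.0007,0]]' | grep -E "ee_pos|force"; python3 -m inch '[[0,0,-0.0007,0],[0,0,-0.0007,0]]'| grep -E "ee_pos|force"; python3 -m inch '[[0,0,-0.0007,0],[0,0,-0.0007,0]]'| grep -E "ee_pos|force"
```

```text
ee_pos: [629.2, 67.3, 203.3]
wrist_force: [4.7, -1.4, 4.0]
ee_pos: [629.1, 68.0, 203.3]
wrist_force: [5.1, -2.2, 3.2]
ee_pos: [629.1, 68.5, 203.3]
wrist_force: [5.5, -3.3, 3.2]
```

```bash
python3 -m inch '[[0,0,-0.0007,0],[0,0,-0.0007,0]]'| grep -E "ee_pos|force"; python3 -m inch '[[0,0,-0.0007,0],[0,0,-0.0007,0]]'| grep -E "ee_pos|force"; python3 - <<'E'
from h import *
rem(j2w(35,-63.5),203,7.877)
E
```

```text
ee_pos: [629.0, 68.8, 203.3]
wrist_force: [4.9, -6.8, 3.1]
ee_pos: [629.0, 69.0, 203.3]
wrist_force: [5.3, -9.3, 3.9]
t 21.8 pos [629.   69.  203.3] jig [ 35.8 -62. ] head 7.74 F [ 5.3 -9.3  3.9] w 0.402
SHIFT mm [ 0.3 -0.8  1.5] turn -0.13 j [-0. 38. -7. 45. -0. 82.]
```

```bash
python3 - <<'E'
from h import *
grab("p"); pm("p")
E
python3 -m inch '[[0,0,0,0],[0,0,0,0],[0,0,0,0],[0,0,0,0],[0,0,0,0]]' 0.7; python3 -m inch '[[-0.02,0,0,0],[-0.05,0,0,0],[-0.09,0,0,0],[-0.13,0,0,0],[-0.17,0,0,0]]'
```

```text
top yel none
top red 1199 px 234.5 259.5 jig mean [-68.6  25.2 671.6] y rng -14.1 64.1
scene yel 8 px 269.0 315.8 jig mean [-64.   15.8  27. ] y rng 14.2 17.3
[(np.float64(-70.6), np.float64(15.4), np.float64(26.8)), (np.float64(-69.3), np.float64(16.5), np.float64(26.3)), (np.float64(-65.9), np.float64(15.3), np.float64(27.0)), (np.float64(-64.5), np.float64(16.4), np.float64(27.6)), (np.float64(-62.4), np.float64(14.2), np.float64(28.4)), (np.float64(-61.1), np.float64(15.2), np.float64(28.0)), (np.float64(-59.8), np.float64(16.2), np.float64(27.1)), (np.float64(-58.4), np.float64(17.3), np.float64(25.2))]
scene red 40 px 273.0 322.5 jig mean [-72.6  16.   17.3] y rng 12.6 19.3
time: 22.32
ee_pos: [627.9, 70.4, 202.6]
orientation: [[-0.001, 0.991, 0.136], [0.0, 0.136, -0.991], [-1.0, -0.001, -0.0]]
wrist_force: [0.4, -0.4, -0.6]
gripper_width: 0.698
time: 22.73
ee_pos: [627.7, 70.3, 374.6]
orientation: [[-0.001, 0.991, 0.136], [0.0, 0.136, -0.991], [-1.0, -0.001, -0.0]]
wrist_force: [1.9, -0.5, -0.2]
gripper_width: 0.702
```

Released and raised. I'll swing the arm away to the right so the top camera can see the jig.

```bash
python3 -m inch '[[-0.03,-0.1,0.18,0],[-0.03,-0.1,0.18,0],[-0.03,-0.1,0.18,0],[-0.03,-0.1,0.18,0],[-0.03,-0.1,0.18,0]]'; python3 -m inch '[[0,-0.05,0.2,0],[0,-0.05,0.2,0],[0,-0.05,0.2,0],[0,-0.05,0.2,0],[0,-0.05,0.2,0]]';python3 -m inch '[[0,0,0.05,0],[0,0,0.05,0],[0,0,0.05,0]]'; python3 - <<'E'
from h import *
grab("q"); pm("q")
for n,s in (("top",(150,300,110,350)),("scene",(220,370,130,350))):
    im,d=load(n,"q"); cv2.imwrite(f"pics/{n}_q_z.png",cv2.resize(im[s[0]:s[1],s[2]:s[3]],None,fx=3.3,fy=3.3,interpolation=cv2.INTER_CUBIC))
im,d=load("top","q");P=cloud("top",d);h=cv2.cvtColor(im,cv2.COLOR_BGR2HSV)
J=(P[...,:2]-TJ)@RJ
m=(d>0)&(P[...,2]>48)&(P[...,2]<70)&(J[...,0]>10)&(J[...,0]<60)&(J[...,1]>-170)&(J[...,1]<14)
q=J[m];print("tube",len(q),np.percentile(q,[1,50,99],axis=0).round(1),P[...,2][m].max())
for nm,(u0,v0,u1,v1),lo in [("can",(275,260,320,305),100),("white",(430,155,475,205),90),("lilac",(135,135,190,190),90)]:
  for t in "aq":
    im,d=load("top",t);P=cloud("top",d);q=P[v0:v1,u0:u1][d[v0:v1,u0:u1]>0]; q=q[(q[:,2]>lo)&(q[:,2]<150)]; print(nm,t,np.median(q,axis=0).round(1))
E
```

```text
time: 23.15
ee_pos: [552.5, -123.0, 403.3]
orientation: [[-0.0, 0.991, 0.136], [0.0, 0.136, -0.991], [-1.0, -0.0, -0.0]]
wrist_force: [1.5, -0.8, 0.0]
gripper_width: 0.702
time: 23.57
ee_pos: [530.4, -328.7, 403.0]
orientation: [[0.0, 0.991, 0.136], [0.0, 0.136, -0.991], [-1.0, 0.0, -0.0]]
wrist_force: [1.5, -0.0, 0.7]
gripper_width: 0.698
time: 23.82
ee_pos: [537.5, -379.0, 401.9]
orientation: [[-0.001, 0.991, 0.132], [0.0, 0.132, -0.991], [-1.0, -0.001, -0.0]]
wrist_force: [0.5, 0.3, -0.5]
gripper_width: 0.702
top yel 17 px 237.4 254.4 jig mean [-61.6  17.3  20.4] y rng 15.6 19.5
[(np.float64(-72.1), np.float64(17.3), np.float64(13.6)), (np.float64(-68.4), np.float64(16.9), np.float64(18.6)), (np.float64(-64.7), np.float64(16.5), np.float64(20.7)), (np.float64(-62.6), np.float64(18.1), np.float64(26.2)), (np.float64(-60.8), np.float64(17.9), np.float64(24.8)), (np.float64(-58.9), np.float64(17.7), np.float64(26.2)), (np.float64(-57.3), np.float64(15.6), np.float64(18.3)), (np.float64(-56.8), np.float64(19.3), np.float64(29.5)), (np.float64(-54.9), np.float64(19.1), np.float64(26.4)
[... 323 characters left out ...]
loat64(-64.5), np.float64(16.4), np.float64(25.9)), (np.float64(-62.4), np.float64(14.2), np.float64(26.7)), (np.float64(-61.1), np.float64(15.2), np.float64(27.1)), (np.float64(-59.8), np.float64(16.2), np.float64(28.1)), (np.float64(-58.4), np.float64(17.3), np.float64(25.3)), (np.float64(-56.3), np.float64(15.1), np.float64(27.4))]
scene red 42 px 273.2 322.5 jig mean [-72.9  15.8  17.3] y rng 11.8 19.3
tube 1574 [[  16.8 -139.9]
 [  31.   -63.9]
 [  50.4   12.6]] 68.07378068947014
can a [459.   18.2 128.9]
can q [nan nan nan]
white a [ 646.2 -254.6  112.9]
white q [ 646.4 -254.5  113.7]
lilac a [683.9 266.4 101.5]
lilac q [684.  266.1 101.8]
  return _methods._mean(a, axis=axis, dtype=dtype,
  ret = um.true_divide(
```

View pics/top_q_z.png

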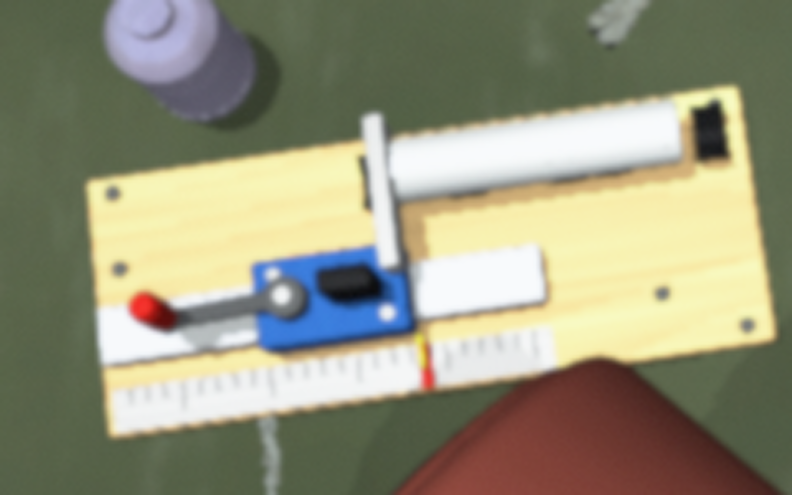

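View pics/scene_q_z.png

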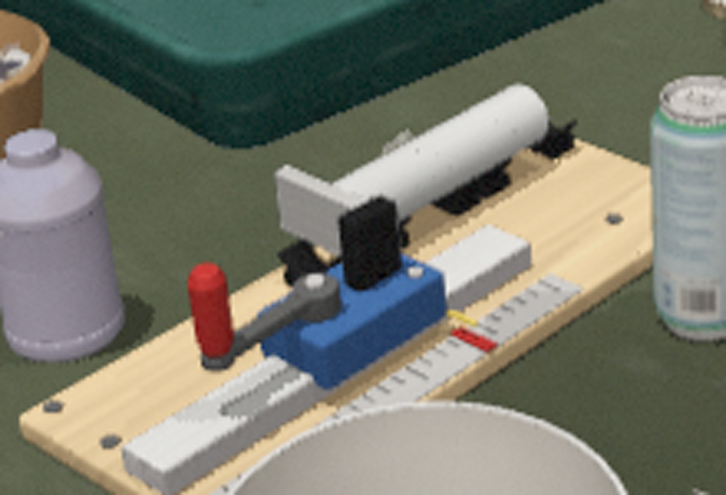

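```bash
python3 - <<'E'
from h import *
a,_=load("scene","a");q,dq=load("scene","q")
for nm,(u0,v0,u1,v1) in dict(can=(320,235,365,325),lilac=(120,255,172,332)).items():
    A=cv2.cvtColor(a[v0:v1,u0:u1],cv2.COLOR_BGR2GRAY).astype(np.float32);Q=cv2.cvtColor(q[v0:v1,u0:u1],cv2.COLOR_BGR2GRAY).astype(np.float32)
    print(nm,cv2.phaseCorrelate(A,Q))
im,d=load("top","q")
cv2.imwrite("pics/top_q_zz.png",cv2.resize(im[180:225,215:325],None,fx=7,fy=7,interpolation=cv2.INTER_NEAREST))
st=manip.get_state();print(st["time"],st["ee_pos"],st["wrist_force"])
E
```

```text
can ((0.5466334891965197, 0.01839488704671055), 0.981021532247096)
lilac ((0.06670343425114567, 0.04178650684972496), 0.8422808077600267)
23.9167 [ 537.84604365 -375.80013888  402.41288383] [-0.03491997  0.6986736   0.3283546 ]
```

View pics/top_q_zz.png

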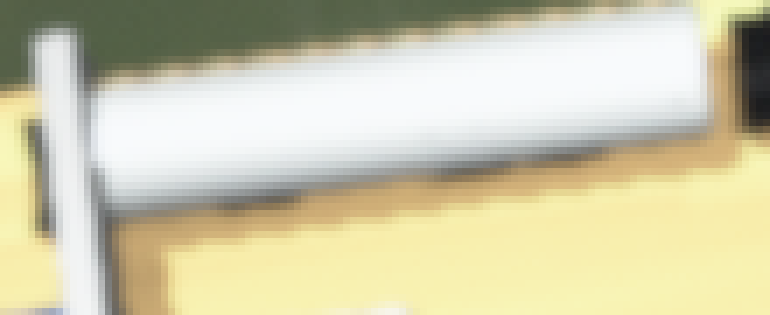

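```bash
python3 - <<'E'
from h import *
a,_=load("scene","a");A=cv2.cvtColor(a[235:325,320:365],cv2.COLOR_BGR2GRAY).astype(np.float32)
for t in "bcdfiklnopq":
    q,d=load("scene",t);Q=cv2.cvtColor(q[235:325,320:365],cv2.COLOR_BGR2GRAY).astype(np.float32)
    r=cv2.Canny(q[270:310,320:365],60,150); P=cloud("scene",d)
    m=(d>0); m[:255]=0;m[305:]=0;m[:,:315]=0;m[:,370:]=0; m&=(P[...,2]>20)&(P[...,0]>400)&(P[...,0]<500)&(abs(P[...,1]-18)<50)
    print(t,np.round(cv2.phaseCorrelate(A,Q),3) if False else cv2.phaseCorrelate(A,Q)[0], np.median(P[m],axis=0).round(1))
E
```

```text
b (0.506210174597669, -0.017043192879029334) [443.   33.   86.3]
c (0.542031363020925, 0.0009255571866617629) [443.1  33.2  86.8]
d (0.5003935015026073, -0.028200578130118004) [442.9  32.9  86.6]
f (0.41768905906090836, -0.020212694872604686) [443.1  33.1  86.5]
i (0.5851212016842879, 0.07244708232686747) [443.1  32.9  86.6]
k (0.5231766617571196, 0.011875847523882044) [443.   33.   86.6]
l (0.5117845132470933, 0.013368909948816565) [443.1  32.9  86.5]
n (0.5448932994565325, 0.0031192898821075232) [443.2  33.   86.1]
o (0.46683575426649426, 0.15238540054629368) [442.7  33.2  86.6]
p (0.4809942050221032, -0.0016754345413616534) [443.2  33.3  86.7]
q (0.5466334891965197, 0.01839488704671055) [442.9  33.3  86.4]
```

The can reads the same in every picture from the second one on, so it has not moved. I'm handing in.

```bash
python3 -m inch '[[0,0,0,0],[0,0,0,0]]'; python3 -c '
from cell import manip
print(manip.job_done())'
```

```text
time: 24.08
ee_pos: [538.2, -374.7, 403.2]
orientation: [[-0.0, 0.991, 0.137], [0.0, 0.137, -0.991], [-1.0, 0.0, -0.0]]
wrist_force: [0.4, 0.3, -0.8]
gripper_width: 0.701
the job is handed in; nothing more can be done
None
```

The jig is set up and the job handed in at 24.1 s, well inside the 72 s. I opened the lever, slid the carriage about 60 mm onto the mark and locked it. I then laid the tube in the V rests and pushed it up to the stop until the push reached about 9 N, released it and moved the arm clear.

**Last checks**
- **Pointer:** it agrees with the mark to about 0.1 mm in both cameras. That is a mean over pixels of about 2 mm, so the real accuracy is about half a millimetre. It did not move during locking or during the push on the stop.
- **Lever:** the handle is within 1 mm of its original locked position across the jig. I did not test the lock with a larger force; the 9 N push is only slightly above the 7 N sliding force.
- **Tube:** it is seated in the rests, and the top view shows no gap at the stop plate.
- **Bottles and can:** the bottles moved less than 0.5 mm. The can was hidden from the top camera at the end, but its scene reading stayed the same from the second picture on. The first picture differs from all later ones by a constant 0.5 pixel, which I put down to lighting because the arm had not been near the can by then.

**A reading that disagreed:** the tube's free end read about 2 mm further toward the stop than the plate position and tube length allow. I put this down to measurement bias, because the felt contact and the top view both show the tube against the plate.

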